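# Fetch the nest insert from behind the welding horns

## Robot

A 7-joint arm with a two-finger parallel gripper is mounted at the origin on the work surface. World frame = base frame: x ahead of the robot, y to its left, z up, the work surface at z = 0. Lengths are in m, angles in rad, forces in N, time in s.
With the tool pointing down it reaches from about 0.4 to 0.85 m from the base axis. Payload 4.5 kg.
Tool frame: the origin (TCP) lies at the centre of the arm's flange, where the gripper is bolted on; the fingertips stand 166 mm ahead of it and the grasp point (between the pads) lies 147 mm ahead of it (r.grip_depth is the distance from the TCP to the grasp point, in m); z points along the fingers, y is the line along which they close (so a half turn about z gives the same grasp; the last joint's range is limited). The gripper opens to 88 mm and grips with 3 to 60 N. Pads are 18 mm wide; open, the fingers measure 123 mm over their backs; the gripper's body (75 mm by 187 mm) begins 45 mm behind the grasp point.
Start: joints at [0.034, 0.689, -0.195, 1.565, 0.157, 0.902, -0.215], TCP at [0.625, 0, 0.405] pointing down, gripper open.
Joint ranges: [-3.01, 3.01], [-0.46, 2.08], [-1.47, 1.51], [0.13, 2.56], [-1, 4.14], [0.04, 2.09], [-2.66, 2.66]. Speed limits (rad/s): [2.57, 2.57, 3.14, 3.14, 3.14, 3.14, 3.14].

## Interface

Orientations are given as a unit quaternion [x, y, z, w].
In Python, from plant import status, cams, r, finder gives the robot as it stands.
- The arm moves only by the tool play_rows, never from a script. Its argument "rows" is a list of rows, each a list of 7 numbers: the opening in per cent of the stroke, from 0 (shut) to 100 (fully open), then the shift along the tool's x, y, z in m, then the turn, a rotation vector about the tool's x, y, z in degrees. A call has 1 to 8 rows; each row shifts and turns the commanded pose from where the row before left it, along the tool's axes as they then stand; what a row does not reach is not made up. A row lasts 1/8 s, in which the tool goes at most 62.5 mm and 10.7 degrees, less where a joint would pass 70% of its speed; a pose out of reach is approached as far as the arm can. A call with a gripper value outside its range is refused whole. The fingers move at their own pace and stop on an object; "grip_force" is the grip in N (left out, the last holds). Time passes only in rows, so rows that do not move let the fingers close. It gives the time, the measured TCP pose, the force, the opening and the grip force at its end, in the units of the state.
- status.get_state(): the state, without advancing time (a new reading comes with each control period).
- cams.snapshot(name): name is "scene" or "side" or "wrist"; returns the picture (400x640x3 uint8, red, green, blue); there is no depth.
- cams.camera_params(name): a dict with "vfov" (degrees; the focal length in pixels is half the picture's height over the tangent of half this angle, whatever the lens; pixels are square), "cx", "cy" (the principal point, pixels), "R" (3x3) and "t" (3): a world point X has camera coordinates R X + t; the wrist camera has in their place "tool_from_camera" (4x4, takes a point from camera to tool coordinates, whose origin is the TCP and whose axes are the flange's). Camera axes: x right, y down, z forward; pixel columns grow to the right and rows downward; lengths in m; the calibration is good to about 2 mm. A picture is of the moment at which its call begins: read the wrist's pose just before it. camera_params takes no time and is no camera call.
- r.finish_job(): hands the job in; it is judged then, once.
Trained networks look in the newest picture that a camera, given by its name, has taken for a name from the list of things; names that differ only in an ending like _2 or _b are one class to them, and where a whole thing is asked for, a point or a joint stands for the part that bears it (a point fixed in the world has none). Each returns a list of dicts, best first, with "score" (0 to 1); they miss things now and then, are a little off and sometimes report something else, mostly with a low value. They report only what shows in the picture. A call takes as long as a camera call. They do not tell look-alikes from the thing itself.
- finder.spot_in(camera, label): "at" ([x, y, z] in m, in the coordinates of the camera as it stood for that picture, good to about 4 mm: the middle of the surface that is visible of it).
- finder.regions_of(camera, label): "mask" (400x640 bool, what is visible of it).
The state is a dict: "clock": time; "q": joint angles; "qd": joint speeds; "joint_torque": joint torques, N m; "tool_pos": TCP position; "eef_rot": TCP orientation; "contact_force": force on the tool from outside, world axes, zero at the start; "moment": the same for the moment, N m; "opening": opening from 0.0 (shut) to 1.0 (fully open); "finger_force": force on a finger pad.
Only numpy, scipy, OpenCV 4.12 (cv2) and the standard library are available. Lean on these libraries where they do the work, as an engineer would, in place of code of your own. Each camera call takes 0.05 s, during which the arm holds its last target. There are 200 camera calls.

## Task

The ultrasonic welder's next job needs the small nest insert, which stands at the back of the tool tray hemmed in by three welding horns. Lift the three horns out one at a time and stand them all upright on the grey felt mat; only then carry the insert to the steel fixture plate and set it flat in the middle, between its four corner locators. Finally stand each horn back upright in the tray, centred on the black outline of its own foot and turned to match it; never drop, bang down or topple a horn.

Things in the scene. Friction and masses are not known exactly. Their poses are not given: they have to be found in the camera images.
- horn_round: round stepped welding horn, bare aluminium, 92 mm tall, about 0.27 kg: lower 42 mm a cylinder of 44 mm diameter, then a cone, and from 52 mm height to the top a shank of 24 mm diameter to grip. It stands upright at the start. Origin at the centre of its foot (underside), z up along the horn
- horn_bar: rectangular bar horn, bare aluminium, 92 mm tall, about 0.4 kg: 34 mm along its x, 54 mm along its y over the full height, two narrow upright slots through it in x between 20 and 62 mm height, solid above 62 mm; grip it across its x (34 mm) near the top. It stands upright at the start. Origin at the centre of its foot, z up
- horn_blade: blade (chisel) horn, bare aluminium, 92 mm tall, about 0.26 kg: square foot 42 x 42 mm up to 36 mm height, sloping flanks, and from 54 mm height to the top an upright blade 12 mm thick along its x and 42 mm wide along its y; grip across the blade's 12 mm. It stands upright at the start. Origin at the centre of its foot, z up
- insert: nest insert, low bare aluminium block 42 mm (x) by 52 mm (y) by 32 mm tall, about 0.15 kg, with a rectangular cavity 28 x 38 mm and 14 mm deep in its top. It stands on the tray's floor at the middle of the tray's back, between the horns. The cavity's walls are 7 mm thick: grip the outer faces, most easily across the 42 mm. Origin at the centre of its underside, z up
- place_round: horn_round's place in the tray: grey liner pad 62 x 62 x 4 mm, fixed, with a black disc of 54 mm diameter, the outline of the round horn's foot. Origin at the centre of its underside; the horn stands on its top, 4 mm above
- place_bar: horn_bar's place in the tray: the same grey pad with a black rectangle 42 mm (x) by 60 mm (y), the outline of the bar horn's foot; horn and pad x axes are parallel when it stands right (a half turn makes no difference). Origin at the centre of its underside; the horn stands on its top, 4 mm above
- place_blade: horn_blade's place in the tray: the same grey pad with a black square of 52 mm, the outline of the blade horn's foot; the blade's broad faces look along the pad's x when it stands right (a half turn makes no difference). Origin at the centre of its underside; the horn stands on its top, 4 mm above
- tray: black tool tray, fixed, 172 mm (x) by 212 mm (y), floor 6 mm thick, a rim 6 mm wide round it reaching 18 mm above the table. The three pads lie on its floor (their tops 10 mm above the table): one at its front middle (-42 mm in x), two at its left and right (+20 mm in x, 64 mm either side in y), the insert between those two; which horn's pad is where changes. Origin at the centre of its underside; its back is +x
- mat: grey felt mat, fixed, 150 mm (x) by 250 mm (y), 3 mm thick, empty at the start: the side area for the three horns, with room for them in a row along its y, 80 mm apart. Origin at the centre of its underside
- fixture: steel fixture plate, fixed, 130 mm (x) by 140 mm (y), 14 mm thick, with four dark L-shaped corner locators 5 mm high round a space 54 mm (x) by 64 mm (y) at its centre, in which the insert stands with about 6 mm to spare on every side, its x parallel to the plate's x (either way round); low screw heads 5 mm high at the plate's corners. Origin at the centre of its underside
There are look-alikes about, which are no part of the job. What is shaped like the insert but brown or turquoise is not meant.

How it is judged:
On the way, in this order (a step that is already met when the one before it is completed fails the run):
1. all three horns stand upright on the felt mat, let go and at rest (x of horn_round in the frame of mat between -0.07 and 0.07 m and y of horn_round in the frame of mat between -0.12 and 0.12 m and z of horn_round in the frame of mat between -0.002 and 0.008 m and angle between each of horn_round, horn_bar, horn_blade's own z axis and vertical below 0.08 rad and linear speed of each of horn_round, horn_bar, horn_blade below 0.02 m/s and contact force between the fingers and horn_round below 0.3 N and x of horn_bar in the frame of mat between -0.07 and 0.07 m and y of horn_bar in the frame of mat between -0.12 and 0.12 m and z of horn_bar in the frame of mat between -0.002 and 0.008 m and contact force between the fingers and horn_bar below 0.3 N and x of horn_blade in the frame of mat between -0.07 and 0.07 m and y of horn_blade in the frame of mat between -0.12 and 0.12 m and z of horn_blade in the frame of mat between -0.002 and 0.008 m and contact force between the fingers and horn_blade below 0.3 N), for 0.2 s.
2. the insert stands flat on the fixture plate between the four locators, let go and at rest (horizontal distance between insert and fixture below 0.01 m and z of insert in the frame of fixture between 0.01 and 0.017 m and angle between the x axis of insert and the x axis of fixture, either way round below 0.25 rad and angle between insert's own z axis and vertical below 0.08 rad and linear speed of insert below 0.02 m/s and contact force between the fingers and insert below 0.3 N), for 0.2 s.
At the end, for the whole second after the job is handed in: The insert stands flat between the locators (within 10 mm of the plate's centre, 0.25 rad); each horn stands upright on its own pad in the tray, within 12 mm of its centre, bar and blade turned to within 0.25 rad of their outlines; all let go and at rest (all of step 2 and horizontal distance between horn_round and place_round below 0.012 m and z of horn_round in the frame of place_round between 0 and 0.008 m and angle between each of horn_round, horn_bar, horn_blade's own z axis and vertical below 0.08 rad and linear speed of each of horn_round, horn_bar, horn_blade below 0.02 m/s and contact force between the fingers and horn_round below 0.3 N and horizontal distance between horn_bar and place_bar below 0.012 m and z of horn_bar in the frame of place_bar between 0 and 0.008 m and contact force between the fingers and horn_bar below 0.3 N and angle between the x axis of horn_bar and the x axis of place_bar, either way round below 0.25 rad and horizontal distance between horn_blade and place_blade below 0.012 m and z of horn_blade in the frame of place_blade between 0 and 0.008 m and contact force between the fingers and horn_blade below 0.3 N and angle between the x axis of horn_blade and the x axis of place_blade, either way round below 0.25 rad); the robot touches nothing.
It fails at once if a horn is toppled (leans more than 0.5 rad) (angle between any of horn_round, horn_bar, horn_blade's own z axis and vertical above 0.5 rad).
It fails at once if a horn is dropped or banged down (more than 60 N on mat, pad or tray) (contact force between any of horn_round, horn_bar, horn_blade and mat above 60 N or contact force between horn_round and place_round above 60 N or contact force between any of horn_round, horn_bar, horn_blade and tray above 60 N or contact force between horn_bar and place_bar above 60 N or contact force between horn_blade and place_blade above 60 N).
It also fails if it takes over 144 s, if anything falls off the work surface, if the arm or the gripper's body presses on something with over 40 N, if the wrist force passes 120 N, or if a joint passes its speed limit or range.

## Working session

There is one attempt and no reset: what is moved stays moved. The work goes in short steps, Python scripts to look and compute and a tool call to move; the robot and the scene stay as the last step left them, time stands still between calls to the robot, and variables do not carry over. Pictures are saved under pics/ and viewed, at most 14 in all, crops included, and the job is handed in when it is done.

Besides the shell and the picture viewer there is one more tool, called after "Call:" as name(argument=value, ...), one argument or row to a line, values as JSON. play_rows: Moves the arm, as the interface text tells. Its arguments: {"type":"object","properties":{"rows":{"type":"array","items":{"type":"array","items":{"type":"number"}}},"grip_force":{"type":"number"}},"required":["rows"]}

```bash
ls; mkdir -p pics
python3 - <<'E'
from plant import status,cams,r,finder
import cv2,numpy as np
s=status.get_state();print(s['clock'],s['tool_pos'],s['eef_rot'],s['opening'])
a=cams.snapshot('scene');b=cams.snapshot('side')
cv2.imwrite('pics/scene.png',a[:,:,::-1]);cv2.imwrite('pics/side.png',b[:,:,::-1])
for c in('scene','side','wrist'):print(c,cams.camera_params(c))
for c in('scene','side'):
  p=cams.camera_params(c);R=np.array(p['R']);t=np.array(p['t'])
  for l in['horn_round','horn_bar','horn_blade','insert','place_round','place_bar','place_blade','tray','mat','fixture']:
    for d in finder.spot_in(c,l)[:4]:
      X=np.array(d['at']);print(c,l,round(d['score'],2),np.round(R.T@(X-t),3))
E
```

```text
pics
0.0 [ 6.24692446e-01 -9.36509179e-06  4.03905284e-01] [ 7.07068381e-01  7.07144604e-01 -6.76655035e-04 -5.95608339e-04] 1.0014744872819799
scene {'vfov': 46.35839049439638, 'cx': 316.79624796453174, 'cy': 204.40868752254232, 'R': array([[-0.22899924,  0.9731528 , -0.02308635],
       [ 0.52950777,  0.10463121, -0.84182767],
       [-0.8168114 , -0.2050023 , -0.53925244]]), 't': array([ 0.11512677, -0.23594287,  1.52549402])}
side {'vfov': 45.18350613103638, 'cx': 325.5358629906474, 'cy': 202.4827845663063, 'R': array([[ 0.94718297, -0.32057563,  0.00869943],
       [-0.23748357, -0.71939007, -0.65274764],
       [ 0.21551327,  0.61620548, -0.75752547]]), 't': array([-0.51944124,  0.14826627,  1.13946949])}
wrist {'vfov': 68.89403379799927, 'cx': 320.7817182819288, 'cy': 201.47420547864184, 'tool_from_camera': array([[-1.57736505e-04, -9.60194952e-01, -2.79330682e-01,
         7.21457314e-02],
       [ 9.99999924e-01, -5.19807469e-05, -3.86011452e-04,
         2.19389836e-04],
       [ 3.56126430e-04, -2.79330722e-01,  9.60194887e-01,
         2.14851802e-02],
       [ 0.00000000
[... 522 characters left out ...]

scene fixture 0.88 [0.558 0.296 0.019]
side horn_round 0.8 [ 0.552 -0.373  0.055]
side horn_bar 0.62 [ 0.561 -0.244  0.087]
side horn_blade 0.97 [ 0.489 -0.305  0.056]
side insert 0.94 [ 0.559 -0.295  0.028]
side insert 0.93 [ 0.378 -0.263  0.022]
side insert 0.72 [ 0.734 -0.208  0.024]
side insert 0.56 [ 0.701 -0.346  0.022]
side place_round 0.95 [ 0.539 -0.38   0.008]
side place_round 0.55 [ 0.548 -0.011  0.001]
side place_bar 0.76 [ 0.545 -0.236  0.007]
side place_blade 0.63 [ 0.488 -0.316  0.011]
side place_blade 0.3 [ 0.492 -0.304  0.058]
side tray 0.96 [ 0.515 -0.328  0.002]
side mat 0.74 [ 0.543 -0.013  0.004]
side mat 0.57 [ 0.561 -0.297  0.028]
side fixture 0.96 [0.541 0.285 0.016]
```

View pics/scene.png

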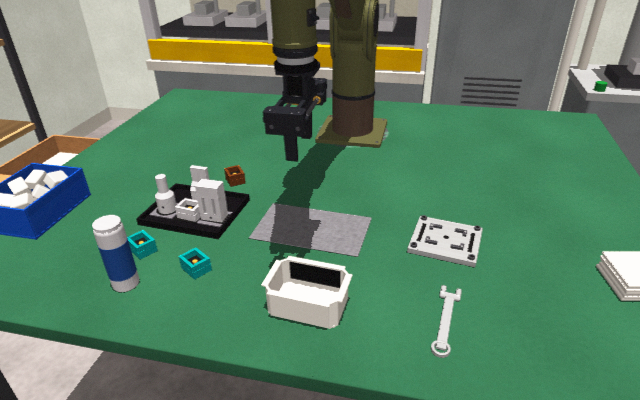

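View pics/side.png

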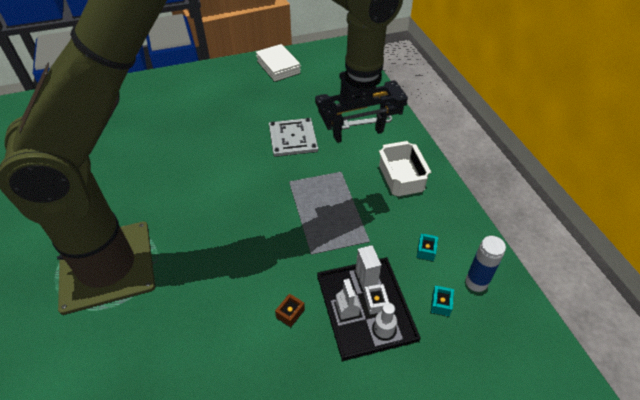

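The real insert is the bare-aluminium block at scene px (187,210) / side (377,297), between the horns. The look-alikes are brown at scene (235,176), turquoise at (142,244) and turquoise at (195,263). The mat is at scene (312,228) and the fixture at (446,240). Next I move the wrist camera over the tray.

Call:
play_rows(
  rows=[
    [100, -0.05, -0.02, -0.01, 0, 0, 0],
    [100, -0.05, -0.02, -0.01, 0, 0, 0],
    [100, -0.05, -0.02, -0.01, 0, 0, 0],
    [100, -0.05, -0.02, -0.01, 0, 0, 0],
    [100, -0.05, -0.015, 0, 0, 0, 0],
    [100, 0, 0, 0, 0, 0, 0],
    [100, 0, 0, 0, 0, 0, 0],
  ],
  grip_force=30,
)

```text
clock: 1.98
tool_pos: [0.5303, -0.2493, 0.4447]
eef_rot: [0.707, 0.707, 0.001, -0.0]
contact_force: [0.5, -0.4, -0.2]
opening: 0.998
finger_force: 0.0
```

```bash
cat > h.py <<'E'
from plant import status,cams,r,finder
import cv2,numpy as np
from scipy.spatial.transform import Rotation as Ro
def cam(c,s=None):
    p=cams.camera_params(c);f=200/np.tan(np.radians(p['vfov']/2))
    if c=='wrist':
        s=s or status.get_state()
        T=np.eye(4);T[:3,:3]=Ro.from_quat(s['eef_rot']).as_matrix();T[:3,3]=s['tool_pos']
        M=np.linalg.inv(T@p['tool_from_camera']);R,t=M[:3,:3],M[:3,3]
    else:R,t=np.array(p['R']),np.array(p['t'])
    return f,p['cx'],p['cy'],R,t
def ray(C,u,v,z):  # pixel -> world at height z
    f,cx,cy,R,t=C;d=R.T@np.array([(u-cx)/f,(v-cy)/f,1]);o=-R.T@t
    return o+d*(z-o[2])/d[2]
def proj(C,X):
    f,cx,cy,R,t=C;c=(R@np.atleast_2d(X).T).T+t
    return np.c_[f*c[:,0]/c[:,2]+cx,f*c[:,1]/c[:,2]+cy]
def world(C,X):return C[3].T@(np.array(X)-C[4])
def snap(c,name=None):
    s=status.get_state();C=cam(c,s);im=cams.snapshot(c)
    if name:cv2.imwrite('pics/%s.png'%name,im[:,:,::-1])
    return im,C,s
def top(C,mask,z):  # rectify mask outline to plane z -> minAreaRect
    cs,_=cv2.findContours(mask.astype(np.uint8),cv2.RETR_EXTERNAL,cv2.CHAIN_APPROX_NONE)
    c=max(cs,key=cv2.contourArea)[:,0,:]
    P=np.array([ray(C,u,v,z)[:2] for u,v in c],np.float32)
    (cx,cy),(w,h),a=cv2.minAreaRect(P*1000);return np.round([cx,cy,w,h,a],1)
E
python3 - <<'E'
from h import *
im,C,s=snap('wrist','w1');print(s['clock'],s['tool_pos'],s['eef_rot'],s['contact_force'])
np.savez('w1.npz',R=C[3],t=C[4])
H={'horn_round':.06,'horn_bar':.1,'horn_blade':.06,'insert':.038,'place_round':.01,'place_bar':.01,'place_blade':.01,'tray':.018,'mat':.003,'fixture':.014}
for l in H:
  for d in finder.spot_in('wrist',l)[:4]:
    print(l,round(d['score'],2),np.round(world(C,d['at']),3),np.round(proj(C,world(C,d['at'])).ravel()))
  if l in('mat','tray','horn_bar','horn_round','horn_blade','insert'):
    for d in finder.regions_of('wrist',l)[:3]:print('  mask',round(d['score'],2),top(C,d['mask'],H[l]))
E
```

```text
1.975 [ 0.53025346 -0.24926387  0.4447039 ] [ 7.06926863e-01  7.07286393e-01  5.65447652e-04 -2.20836376e-04] [ 0.47474473 -0.39548175 -0.18946536]
horn_round 0.87 [ 0.56  -0.351  0.058] [342. 249.]
  mask 0.96 [ 557.6 -358.1   42.7   76.8    6.7]
horn_bar 0.78 [ 0.566 -0.227  0.102] [353. 164.]
horn_bar 0.54 [ 0.548 -0.075 -0.001] [335.  35.]
  mask 0.66 [ 565.3 -229.9   61.4   39.7   89.1]
horn_blade 0.78 [ 0.501 -0.284  0.06 ] [298. 203.]
horn_blade 0.57 [ 0.519 -0.277  0.009] [313. 188.]
horn_blade 0.44 [ 0.525 -0.276  0.004] [317. 187.]
  mask 0.86 [ 499.7 -294.5   70.5   40.4   85.9]
  mask 0.5 [ 562.8 -286.2   51.5   41.5   81.4]
insert 0.73 [ 0.736 -0.194  0.023] [475. 130.]
insert 0.71 [ 0.564 -0.301  0.028] [344. 208.]
insert 0.56 [ 0.703 -0.337  0.017] [437. 228.]
insert 0.55 [ 0.377 -0.254  0.022] [211. 174.]
  mask 0.91 [ 728.6 -197.9   55.6   52.1   57.6]
  mask 0.71 [ 564.8 -293.    54.8   44.    81. ]
  mask 0.7 [ 697.3 -331.3   47.4   57.    60.1]
place_round 0.84 [ 0.548 -0.345  0.01 ] [332. 232.]
place_bar 0.96 [ 0.541 -0.224  0.008] [328. 151.]
place_blade 0.87 [ 0.52  -0.277  0.01 ] [314. 189.]
tray 0.82 [ 0.522 -0.275  0.005] [315. 186.]
  mask 0.61 [ 541.4 -295.2  211.7  172.5   86. ]
mat 0.64 [ 0.547 -0.075 -0.003] [334.  36.]
  mask 0.91 [546.4 -79.9  94.5 149.9  87. ]
```

View pics/w1.png

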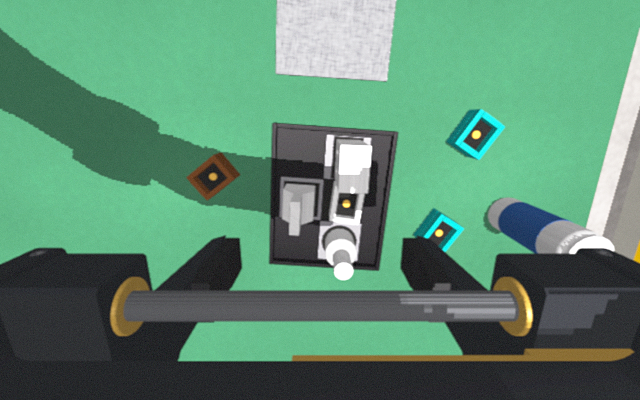

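The wrist view shows the tray at about (332,195): blade front at (297,205), bar left at (353,165), round right at (342,255), and the bare insert at (346,203). Turquoise blocks sit at (475,135) and (440,233), the brown one at (213,176). The tray mask gives 212×172 mm, which matches its stated size. I'll overlay the predicted models on a close crop.

```bash
cat >> h.py <<'E'
def box(cx,cy,yaw,wx,wy,z0,z1):
    c,s=np.cos(yaw),np.sin(yaw);P=np.array([[1,1],[-1,1],[-1,-1],[1,-1]])*[wx/2,wy/2]
    P=P@np.array([[c,s],[-s,c]])+[cx,cy]
    return [np.c_[P,np.full(4,z)] for z in(z0,z1)]
def circ(cx,cy,d,z):
    a=np.linspace(0,2*np.pi,40);return np.c_[cx+d/2*np.cos(a),cy+d/2*np.sin(a),a*0+z]
def overlay(im,C,polys,x0,y0,x1,y1,k,name):
    b=cv2.resize(im[y0:y1,x0:x1,::-1],None,fx=k,fy=k,interpolation=cv2.INTER_CUBIC)
    for P,col in polys:
        q=((proj(C,P)-[x0-.5,y0-.5])*k).astype(np.int32);cv2.polylines(b,[q],True,col,1)
    cv2.imwrite('pics/%s.png'%name,b)
E
python3 - <<'E'
from h import *
p=cams.camera_params('wrist');n=np.load('w1.npz')
C=(200/np.tan(np.radians(p['vfov']/2)),p['cx'],p['cy'],n['R'],n['t'])
im=cv2.imread('pics/w1.png')[:,:,::-1]
y=np.radians(-4);c=np.array([.5414,-.2952]);ex=np.array([np.cos(y),np.sin(y)]);ey=np.array([-ex[1],ex[0]])
pl=[(q,(255,255,0)) for q in box(*c,y,.172,.212,.018,.018)]
B=c-.042*ex;Ba=c+.02*ex+.064*ey;Ro_=c+.02*ex-.064*ey;I=c+.02*ex
print(B,Ba,Ro_,I)
for q in(B,Ba,Ro_):pl+=[(k,(0,255,255)) for k in box(*q,y,.062,.062,.01,.01)]
pl+=[(k,(0,0,255)) for k in box(*B,y,.042,.042,.01,.046)]+[(k,(0,0,255)) for k in box(*B,y,.012,.042,.102,.102)]
pl+=[(k,(0,200,0)) for k in box(*Ba,y,.034,.054,.01,.102)]
pl+=[(circ(*Ro_,.044,z),(255,0,255)) for z in(.01,.052)]+[(circ(*Ro_,.024,.102),(255,0,255))]
pl+=[(k,(255,0,0)) for k in box(*I,y,.042,.052,.006,.038)]
overlay(im,C,pl,255,110,410,280,3.5,'ov1')
E
```

```text
[ 0.49950231 -0.29227023] [ 0.5658157  -0.23275103] [ 0.55688687 -0.36043923] [ 0.56135128 -0.29659513]
```

View pics/ov1.png

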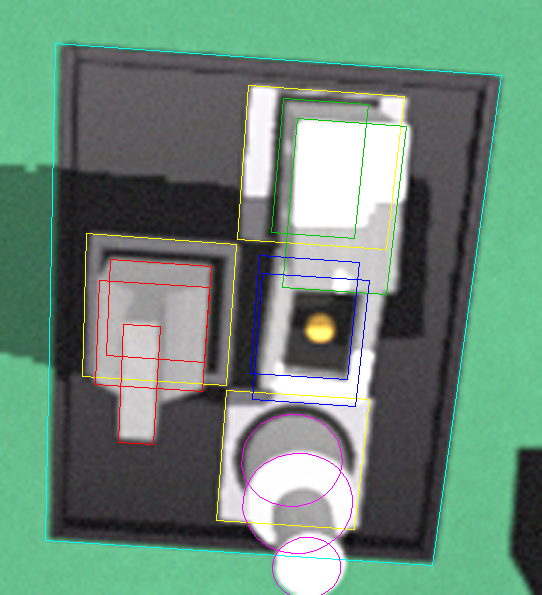

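The overlay matches: the horns stand centred on their pads and the yaw is −4°. Bar is at the left pad, blade front, round right; the bare insert is in the middle. I'll turn the tool to the tray's yaw so tool x = tray y and tool y = tray x, then approach the bar.

Call:
play_rows(
  rows=[
    [100, 0, 0, 0, 0, 0, 4],
    [100, 0.019, 0.034, 0.03, 0, 0, 0],
    [100, 0, 0, 0.05, 0, 0, 0],
    [100, 0, 0, 0.05, 0, 0, 0],
    [100, 0, 0, 0.03, 0, 0, 0],
    [100, 0, 0, 0, 0, 0, 0],
    [100, 0, 0, 0, 0, 0, 0],
  ],
)

```text
clock: 3.7
tool_pos: [0.5659, -0.2336, 0.286]
eef_rot: [0.731, 0.682, 0.001, 0.001]
contact_force: [0.5, 0.7, 0.2]
opening: 0.999
finger_force: 0.0
```

```bash
cat >> h.py <<'E'
def rel(s=None):
    s=s or status.get_state();y=np.radians(-4);d=np.array(s['tool_pos'][:2])-[.5414,-.2952]
    ex=np.array([np.cos(y),np.sin(y)]);ey=np.array([-ex[1],ex[0]])
    m=Ro.from_quat(s['eef_rot']).as_matrix()
    print('t',round(s['clock'],2),'a,b,z mm',np.round([1e3*d@ey,1e3*d@ex,1e3*s['tool_pos'][2]],1),'tool x yaw-90',np.round(np.degrees(np.arctan2(m[1,0],m[0,0]))-90,2),'F',np.round(s['contact_force'],1),'op mm',round(88*s['opening'],1),'ff',s['finger_force'])
E
python3 -c "from h import *;rel()"
```

```text
t 3.7 a,b,z mm [ 63.1  20.1 286. ] tool x yaw-90 -4.01 F [0.5 0.7 0.2] op mm 87.9 ff 0.0
```

Call:
play_rows(
  rows=[
    [100, 0.001, 0, 0.03, 0, 0, 0],
    [100, 0, 0, 0.024, 0, 0, 0],
    [100, 0, 0, 0, 0, 0, 0],
    [30, 0, 0, 0, 0, 0, 0],
    [30, 0, 0, 0, 0, 0, 0],
    [30, 0, 0, 0, 0, 0, 0],
    [30, 0, 0, 0, 0, 0, 0],
    [30, 0, 0, 0, 0, 0, 0],
  ],
  grip_force=35,
)

```text
clock: 4.7
tool_pos: [0.5654, -0.2324, 0.2308]
eef_rot: [0.731, 0.682, 0.0, 0.0]
contact_force: [-0.3, 0.2, 0.0]
opening: 0.455
finger_force: 0.0
```

```bash
python3 -c "from h import *;rel()"
```

```text
t 4.7 a,b,z mm [ 64.3  19.5 230.8] tool x yaw-90 -4.0 F [-0.3  0.2  0. ] op mm 40.0 ff 0.0
```

Call:
play_rows(
  rows=[
    [0, 0, 0, 0, 0, 0, 0],
    [0, 0, 0, 0, 0, 0, 0],
    [0, 0, 0, 0, 0, 0, 0],
    [0, 0, 0, -0.003, 0, 0, 0],
    [0, 0, 0, -0.007, 0, 0, 0],
    [0, 0, 0, -0.015, 0, 0, 0],
    [0, 0, 0, -0.015, 0, 0, 0],
    [0, 0, 0, 0, 0, 0, 0],
  ],
)

```text
clock: 5.7
tool_pos: [0.566, -0.2327, 0.2727]
eef_rot: [0.731, 0.682, 0.001, 0.002]
contact_force: [0.4, -0.6, -4.4]
opening: 0.387
finger_force: 34.5
```

```bash
python3 -c "from h import *;rel()"
```

```text
t 5.7 a,b,z mm [ 64.1  20.2 272.7] tool x yaw-90 -4.01 F [ 0.4 -0.6 -4.4] op mm 34.0 ff 34.51492509666423
```

Call:
play_rows(
  rows=[
    [0, 0.025, -0.003, 0, 0, 0, 0],
    [0, 0.045, -0.004, 0, 0, 0, 0],
    [0, 0.055, -0.006, 0, 0, 0, 0],
    [0, 0.055, -0.006, 0, 0, 0, 0],
    [0, 0.055, -0.006, 0, 0, 0, 0],
    [0, 0.045, -0.004, 0, 0, 0, 0],
    [0, 0.029, -0.002, 0, 0, 0, 0],
    [0, 0, 0, 0, 0, 0, 0],
  ],
)

```text
clock: 6.7
tool_pos: [0.5557, 0.0819, 0.2707]
eef_rot: [0.729, 0.684, 0.001, -0.001]
contact_force: [0.6, -0.0, -5.2]
opening: 0.384
finger_force: 34.5
```

Call:
play_rows(
  rows=[
    [0, 0, 0, 0.015, 0, 0, 0],
    [0, 0, 0, 0.015, 0, 0, 0],
    [0, 0, 0, 0.007, 0, 0, 0],
    [0, 0, 0, 0.003, 0, 0, 0],
    [0, 0, 0, 0, 0, 0, 0],
    [0, 0, 0, 0, 0, 0, 0],
  ],
)

```text
clock: 7.45
tool_pos: [0.5562, 0.078, 0.2311]
eef_rot: [0.731, 0.682, 0.0, 0.0]
contact_force: [-0.7, -0.4, -4.3]
opening: 0.383
finger_force: 34.5
```

```bash
python3 -c "from h import *;rel()"
```

```text
t 7.45 a,b,z mm [373.3 -11.3 231.1] tool x yaw-90 -4.0 F [-0.7 -0.4 -4.3] op mm 33.7 ff 34.51611293305177
```

Call:
play_rows(
  rows=[
    [0, 0, 0, 0.003, 0, 0, 0],
    [0, 0, 0, 0.001, 0, 0, 0],
    [0, 0, 0, 0.001, 0, 0, 0],
    [0, 0, 0, 0.001, 0, 0, 0],
    [0, 0, 0, 0, 0, 0, 0],
  ],
)

```text
clock: 8.07
tool_pos: [0.5559, 0.078, 0.2247]
eef_rot: [0.731, 0.682, -0.0, -0.0]
contact_force: [-0.1, 0.2, -4.3]
opening: 0.384
finger_force: 34.5
```

Call:
play_rows(
  rows=[
    [0, 0, 0, 0.001, 0, 0, 0],
    [0, 0, 0, 0, 0, 0, 0],
  ],
)

```text
clock: 8.32
tool_pos: [0.556, 0.078, 0.2239]
eef_rot: [0.731, 0.682, 0.0, 0.0]
contact_force: [0.3, 0.4, -2.0]
opening: 0.382
finger_force: 34.5
```

```bash
python3 -c "from h import *;rel()"
```

```text
t 8.32 a,b,z mm [373.4 -11.4 223.9] tool x yaw-90 -4.0 F [ 0.3  0.4 -2. ] op mm 33.7 ff 34.49934993706847
```

Call:
play_rows(
  rows=[
    [0, 0, 0, 0.0007, 0, 0, 0],
    [0, 0, 0, 0, 0, 0, 0],
    [45, 0, 0, 0, 0, 0, 0],
    [60, 0, 0, 0, 0, 0, 0],
    [100, 0, 0, 0, 0, 0, 0],
    [100, 0, 0, -0.02, 0, 0, 0],
    [100, 0, 0, -0.04, 0, 0, 0],
    [100, 0, 0, -0.04, 0, 0, 0],
  ],
)

```text
clock: 9.32
tool_pos: [0.5558, 0.078, 0.3238]
eef_rot: [0.731, 0.682, -0.0, -0.0]
contact_force: [0.8, 0.5, 0.2]
opening: 0.983
finger_force: 0.0
```

```bash
python3 -c "from h import *;rel()"
```

```text
t 9.32 a,b,z mm [373.2 -11.7 323.8] tool x yaw-90 -4.0 F [0.8 0.5 0.2] op mm 86.5 ff 0.0
```

Call:
play_rows(
  rows=[
    [100, -0.055, -0.004, 0, 0, 0, 0],
    [100, -0.06, -0.005, 0, 0, 0, 0],
    [100, -0.06, -0.005, 0, 0, 0, 0],
    [100, -0.06, -0.005, 0, 0, 0, 0],
    [100, -0.06, -0.005, 0, 0, 0, 0],
    [100, -0.05, -0.004, 0, 0, 0, 0],
    [100, -0.0282, -0.002, 0, 0, 0, 0],
    [100, 0, 0, 0, 0, 0, 0],
  ],
)

```text
clock: 10.32
tool_pos: [0.4988, -0.295, 0.3228]
eef_rot: [0.733, 0.68, -0.001, 0.0]
contact_force: [-0.5, 0.8, 0.8]
opening: 1.001
finger_force: 0.0
```

Call:
play_rows(
  rows=[
    [100, 0, 0, 0.03, 0, 0, 0],
    [100, 0, 0, 0.01, 0, 0, 0],
    [100, 0, 0, 0, 0, 0, 0],
  ],
)

```text
clock: 10.7
tool_pos: [0.5002, -0.2908, 0.2825]
eef_rot: [0.731, 0.683, -0.0, -0.001]
contact_force: [-0.9, 0.3, 0.4]
opening: 1.0
finger_force: 0.0
```

```bash
python3 -c "from h import *;rel()"
```

```text
t 10.7 a,b,z mm [  1.5 -41.4 282.5] tool x yaw-90 -3.89 F [-0.9  0.3  0.4] op mm 88.0 ff 0.0
```

Call:
play_rows(
  rows=[
    [40, 0, 0, 0.02, 0, 0, 0],
    [40, 0, 0, 0.02, 0, 0, 0],
    [40, 0, 0, 0.0115, 0, 0, 0],
    [40, 0, 0, 0, 0, 0, 0],
    [40, 0, 0, 0, 0, 0, 0],
    [40, 0, 0, 0, 0, 0, 0],
  ],
)

```text
clock: 11.45
tool_pos: [0.5003, -0.2923, 0.2323]
eef_rot: [0.731, 0.682, 0.0, 0.001]
contact_force: [0.1, 1.1, 0.1]
opening: 0.401
finger_force: 0.0
```

```bash
python3 -c "from h import *;rel()"
```

```text
t 11.45 a,b,z mm [  0.  -41.2 232.3] tool x yaw-90 -4.0 F [0.1 1.1 0.1] op mm 35.3 ff 0.0
```

Call:
play_rows(
  rows=[
    [15, 0, 0, 0.001, 0, 0, 0],
    [0, 0, 0, 0, 0, 0, 0],
    [0, 0, 0, 0, 0, 0, 0],
    [0, 0, 0, 0, 0, 0, 0],
    [0, 0, 0, -0.003, 0, 0, 0],
    [0, 0, 0, -0.007, 0, 0, 0],
    [0, 0, 0, -0.015, 0, 0, 0],
    [0, 0, 0, -0.015, 0, 0, 0],
  ],
)

```text
clock: 12.45
tool_pos: [0.5001, -0.2922, 0.2718]
eef_rot: [0.731, 0.682, 0.0, 0.0]
contact_force: [0.3, -0.7, -2.0]
opening: 0.13
finger_force: 35.0
```

```bash
python3 -c "from h import *;rel()"
```

```text
t 12.45 a,b,z mm [ 1.000e-01 -4.140e+01  2.718e+02] tool x yaw-90 -4.0 F [ 0.3 -0.7 -2. ] op mm 11.5 ff 34.96990632265806
```

Call:
play_rows(
  rows=[
    [0, 0.025, 0.003, 0, 0, 0, 0],
    [0, 0.045, 0.005, 0, 0, 0, 0],
    [0, 0.055, 0.006, 0, 0, 0, 0],
    [0, 0.055, 0.006, 0, 0, 0, 0],
    [0, 0.055, 0.005, 0, 0, 0, 0],
    [0, 0.035, 0.004, 0, 0, 0, 0],
    [0, 0.023, 0.0015, 0, 0, 0, 0],
    [0, 0, 0, 0, 0, 0, 0],
  ],
)

```text
clock: 13.45
tool_pos: [0.5513, 0.0004, 0.2715]
eef_rot: [0.73, 0.684, 0.001, -0.0]
contact_force: [0.0, -0.5, -2.6]
opening: 0.133
finger_force: 35.0
```

Call:
play_rows(
  rows=[
    [0, 0, 0, 0.015, 0, 0, 0],
    [0, 0, 0, 0.015, 0, 0, 0],
    [0, 0, 0, 0.008, 0, 0, 0],
    [0, 0, 0, 0.003, 0, 0, 0],
    [0, 0, 0, 0.002, 0, 0, 0],
    [0, 0, 0, 0.001, 0, 0, 0],
    [0, 0, 0, 0, 0, 0, 0],
    [0, 0, 0, 0, 0, 0, 0],
  ],
)

```text
clock: 14.45
tool_pos: [0.5509, -0.002, 0.2268]
eef_rot: [0.731, 0.682, 0.0, 0.0]
contact_force: [-0.7, -0.6, -2.7]
opening: 0.132
finger_force: 35.0
```

```bash
python3 -c "from h import *;rel()"
```

```text
t 14.45 a,b,z mm [293.2 -10.9 226.8] tool x yaw-90 -4.0 F [-0.7 -0.6 -2.7] op mm 11.6 ff 34.96984886471182
```

Call:
play_rows(
  rows=[
    [0, 0, 0, 0.001, 0, 0, 0],
    [0, 0, 0, 0.001, 0, 0, 0],
    [0, 0, 0, 0, 0, 0, 0],
  ],
)

```text
clock: 14.82
tool_pos: [0.5508, -0.002, 0.2244]
eef_rot: [0.731, 0.682, -0.0, -0.0]
contact_force: [0.3, 0.1, -3.0]
opening: 0.133
finger_force: 35.0
```

Call:
play_rows(
  rows=[
    [0, 0, 0, 0.001, 0, 0, 0],
    [0, 0, 0, 0, 0, 0, 0],
  ],
)

```text
clock: 15.08
tool_pos: [0.5509, -0.002, 0.2235]
eef_rot: [0.731, 0.682, 0.0, 0.0]
contact_force: [0.1, 0.2, -2.1]
opening: 0.134
finger_force: 35.0
```

```bash
python3 -c "from h import *;rel()"
```

```text
t 15.07 a,b,z mm [293.1 -11.  223.5] tool x yaw-90 -4.0 F [ 0.1  0.2 -2.1] op mm 11.8 ff 34.969864706508815
```

Call:
play_rows(
  rows=[
    [0, 0, 0, 0.0005, 0, 0, 0],
    [0, 0, 0, 0, 0, 0, 0],
  ],
)

```text
clock: 15.32
tool_pos: [0.5508, -0.002, 0.2234]
eef_rot: [0.731, 0.682, 0.0, 0.0]
contact_force: [-0.8, 0.7, 4.5]
opening: 0.134
finger_force: 35.0
```

Call:
play_rows(
  rows=[
    [0, 0, 0, 0.0005, 0, 0, 0],
    [0, 0, 0, 0, 0, 0, 0],
  ],
)

```text
clock: 15.58
tool_pos: [0.5508, -0.002, 0.2234]
eef_rot: [0.731, 0.682, 0.0, 0.0]
contact_force: [-3.5, 0.6, 9.4]
opening: 0.125
finger_force: 35.0
```

Call:
play_rows(
  rows=[
    [0, 0, 0, -0.0008, 0, 0, 0],
    [20, 0, 0, 0, 0, 0, 0],
    [40, 0, 0, 0, 0, 0, 0],
    [60, 0, 0, 0, 0, 0, 0],
    [60, 0, 0, 0, 0, 0, 0],
    [60, 0, 0, -0.02, 0, 0, 0],
    [60, 0, 0, -0.04, 0, 0, 0],
    [60, 0, 0, -0.04, 0, 0, 0],
  ],
)

```text
clock: 16.58
tool_pos: [0.5507, -0.002, 0.3242]
eef_rot: [0.731, 0.682, -0.0, -0.0]
contact_force: [1.1, -0.3, 0.6]
opening: 0.597
finger_force: 0.0
```

Call:
play_rows(
  rows=[
    [60, -0.055, 0.005, 0, 0, 0, 0],
    [60, -0.058, 0.005, 0, 0, 0, 0],
    [60, -0.058, 0.005, 0, 0, 0, 0],
    [60, -0.058, 0.005, 0, 0, 0, 0],
    [60, -0.058, 0.005, 0, 0, 0, 0],
    [60, -0.045, 0.004, 0, 0, 0, 0],
    [60, -0.025, 0.002, 0, 0, 0, 0],
    [60, 0, 0, 0, 0, 0, 0],
  ],
)

```text
clock: 17.58
tool_pos: [0.5558, -0.3627, 0.3229]
eef_rot: [0.733, 0.68, -0.001, 0.0]
contact_force: [-0.5, -0.0, 0.8]
opening: 0.6
finger_force: 0.0
```

Call:
play_rows(
  rows=[
    [60, 0, 0, 0.03, 0, 0, 0],
    [60, 0, 0, 0.01, 0, 0, 0],
    [60, 0, 0, 0, 0, 0, 0],
  ],
)

```text
clock: 17.95
tool_pos: [0.557, -0.3588, 0.2828]
eef_rot: [0.731, 0.683, 0.0, -0.001]
contact_force: [-0.5, -0.1, -1.2]
opening: 0.603
finger_force: 0.0
```

```bash
python3 -c "from h import *;rel()"
```

```text
t 17.95 a,b,z mm [-62.4  20.  282.8] tool x yaw-90 -3.9 F [-0.5 -0.1 -1.2] op mm 53.0 ff 0.0
```

Good position. Now I descend onto the round shank (opening 53 mm vs a 24 mm shank), grip and lift.

Call:
play_rows(
  rows=[
    [60, 0, 0, 0.025, 0, 0, 0],
    [60, 0, 0, 0.018, 0, 0, 0],
    [60, 0, 0, 0.009, 0, 0, 0],
    [60, 0, 0, 0, 0, 0, 0],
    [30, 0, 0, 0, 0, 0, 0],
    [30, 0, 0, 0, 0, 0, 0],
    [0, 0, 0, 0, 0, 0, 0],
    [0, 0, 0, 0, 0, 0, 0],
  ],
)

```text
clock: 18.95
tool_pos: [0.5572, -0.3604, 0.2318]
eef_rot: [0.731, 0.682, 0.0, 0.001]
contact_force: [0.1, 0.3, 1.4]
opening: 0.268
finger_force: 35.0
```

```bash
python3 -c "from h import *;rel()"
```

```text
t 18.95 a,b,z mm [-64.   20.3 231.8] tool x yaw-90 -4.0 F [0.1 0.3 1.4] op mm 23.6 ff 34.964970717119286
```

Call:
play_rows(
  rows=[
    [0, 0, 0, 0, 0, 0, 0],
    [0, 0, 0, 0, 0, 0, 0],
    [0, 0, 0, -0.003, 0, 0, 0],
    [0, 0, 0, -0.007, 0, 0, 0],
    [0, 0, 0, -0.015, 0, 0, 0],
    [0, 0, 0, -0.015, 0, 0, 0],
    [0, 0, 0, 0, 0, 0, 0],
  ],
)

```text
clock: 19.82
tool_pos: [0.5576, -0.3607, 0.2735]
eef_rot: [0.731, 0.682, 0.001, 0.002]
contact_force: [1.0, 0.4, -2.7]
opening: 0.264
finger_force: 35.0
```

```bash
python3 -c "from h import *;rel()"
```

```text
t 19.82 a,b,z mm [-64.2  20.7 273.5] tool x yaw-90 -4.0 F [ 1.   0.4 -2.7] op mm 23.2 ff 34.96107421524357
```

Call:
play_rows(
  rows=[
    [0, 0.025, -0.003, -0.005, 0, 0, 0],
    [0, 0.045, -0.005, 0, 0, 0, 0],
    [0, 0.05, -0.006, 0, 0, 0, 0],
    [0, 0.05, -0.006, 0, 0, 0, 0],
    [0, 0.05, -0.005, 0, 0, 0, 0],
    [0, 0.035, -0.004, 0, 0, 0, 0],
    [0, 0.022, -0.0025, 0, 0, 0, 0],
    [0, 0, 0, 0, 0, 0, 0],
  ],
)

```text
clock: 20.82
tool_pos: [0.5449, -0.0795, 0.2764]
eef_rot: [0.73, 0.684, 0.0, -0.0]
contact_force: [-0.3, -0.4, -2.8]
opening: 0.267
finger_force: 35.0
```

Call:
play_rows(
  rows=[
    [0, 0, 0, 0.018, 0, 0, 0],
    [0, 0, 0, 0.018, 0, 0, 0],
    [0, 0, 0, 0.01, 0, 0, 0],
    [0, 0, 0, 0.003, 0, 0, 0],
    [0, 0, 0, 0.002, 0, 0, 0],
    [0, 0, 0, 0, 0, 0, 0],
    [0, 0, 0, 0, 0, 0, 0],
  ],
)

```text
clock: 21.7
tool_pos: [0.5449, -0.0818, 0.2257]
eef_rot: [0.731, 0.682, 0.0, 0.0]
contact_force: [0.4, 0.1, -1.8]
opening: 0.261
finger_force: 35.0
```

```bash
python3 -c "from h import *;rel()"
```

```text
t 21.7 a,b,z mm [213.1 -11.4 225.7] tool x yaw-90 -3.99 F [ 0.4  0.1 -1.8] op mm 23.0 ff 34.96111286935047
```

Call:
play_rows(
  rows=[
    [0, 0, 0, 0.001, 0, 0, 0],
    [0, 0, 0, 0.0005, 0, 0, 0],
    [0, 0, 0, 0, 0, 0, 0],
  ],
)

```text
clock: 22.08
tool_pos: [0.5451, -0.0818, 0.2246]
eef_rot: [0.731, 0.682, 0.0, 0.0]
contact_force: [-0.1, 0.1, 5.5]
opening: 0.261
finger_force: 35.0
```

Call:
play_rows(
  rows=[
    [0, 0, 0, 0.0005, 0, 0, 0],
    [0, 0, 0, 0, 0, 0, 0],
  ],
)

```text
clock: 22.32
tool_pos: [0.5452, -0.0818, 0.2246]
eef_rot: [0.731, 0.682, 0.001, 0.001]
contact_force: [-0.9, 0.9, 9.2]
opening: 0.265
finger_force: 35.0
```

Call:
play_rows(
  rows=[
    [0, 0, 0, 0.0005, 0, 0, 0],
    [0, 0, 0, 0, 0, 0, 0],
  ],
)

```text
clock: 22.58
tool_pos: [0.5452, -0.0818, 0.2245]
eef_rot: [0.731, 0.682, 0.001, 0.001]
contact_force: [-1.3, 0.9, 13.3]
opening: 0.269
finger_force: 35.0
```

Call:
play_rows(
  rows=[
    [0, 0, 0, -0.0012, 0, 0, 0],
    [35, 0, 0, 0, 0, 0, 0],
    [60, 0, 0, 0, 0, 0, 0],
    [60, 0, 0, 0, 0, 0, 0],
    [60, 0, 0, -0.03, 0, 0, 0],
    [60, 0, 0, -0.05, 0, 0, 0],
    [60, 0, 0, -0.06, 0, 0, 0],
    [60, 0, 0, -0.06, 0, 0, 0],
  ],
)

```text
clock: 23.58
tool_pos: [0.5445, -0.0818, 0.4257]
eef_rot: [0.731, 0.682, -0.0, -0.0]
contact_force: [1.3, -0.3, 0.6]
opening: 0.601
finger_force: 0.0
```

Call:
play_rows(
  rows=[
    [60, 0.05, -0.003, -0.02, 0, 0, 0],
    [60, 0.055, -0.004, 0, 0, 0, 0],
    [60, 0.055, -0.004, 0, 0, 0, 0],
    [60, 0.055, -0.004, 0, 0, 0, 0],
    [60, 0.055, -0.004, 0, 0, 0, 0],
    [60, 0.055, -0.003, 0, 0, 0, 0],
    [60, 0.04, 0, 0, 0, 0, 0],
    [60, 0, 0, 0, 0, 0, 0],
  ],
)

```text
clock: 24.58
tool_pos: [0.547, 0.2881, 0.4434]
eef_rot: [0.729, 0.684, 0.0, -0.001]
contact_force: [-0.0, -0.1, -0.0]
opening: 0.601
finger_force: 0.0
```

Call:
play_rows(
  rows=[
    [60, 0, 0, 0, 0, 0, 0],
    [60, 0, 0, 0, 0, 0, 0],
    [60, 0, 0, 0, 0, 0, 0],
  ],
)

```text
clock: 24.95
tool_pos: [0.5486, 0.2825, 0.4442]
eef_rot: [0.732, 0.681, -0.0, 0.0]
contact_force: [0.3, 0.9, 0.2]
opening: 0.603
finger_force: 0.0
```

Run:
```python
from h import *
rel();im,C,s=snap('wrist','w2')
for d in finder.spot_in('wrist','fixture')[:2]:print(d['score'],world(C,d['at']))
for d in finder.regions_of('wrist','fixture')[:2]:print(round(d['score'],2),top(C,d['mask'],.014))
for d in finder.regions_of('wrist','mat')[:2]:print('mat',round(d['score'],2),top(C,d['mask'],.003))
np.savez('w2.npz',R=C[3],t=C[4])
b=cams.snapshot('side');cv2.imwrite('pics/side2.png',b[:,:,::-1])
```

```text
t 24.95 a,b,z mm [576.8 -33.1 444.2] tool x yaw-90 -4.12 F [0.3 0.9 0.2] op mm 53.0 ff 0.0
0.85 [0.54626064 0.30297848 0.01113921]
0.74 [0.56017934 0.08040603 0.09202472]
0.7 [544.7 297.8 139.1 128.9  81.1]
mat 0.6 [553.  103.6  43.9 137.2  85.9]
```

View pics/w2.png

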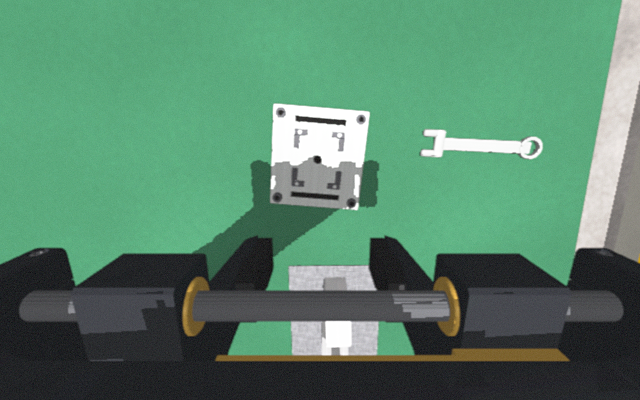

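The wrist view shows the fixture: screw heads at (281,113), (361,119), (351,203), (277,197) and centre hole at (317,160). Horns stand on the mat below. I'll turn these pixels into the plate's pose.

Run:
```python
from h import *
p=cams.camera_params('wrist');n=np.load('w2.npz')
C=(200/np.tan(np.radians(p['vfov']/2)),p['cx'],p['cy'],n['R'],n['t'])
im=cv2.imread('pics/w2.png')[:,:,::-1]
g=cv2.cvtColor(im,cv2.COLOR_RGB2GRAY).astype(float)
P=[]
for u,v,z in[(281,113,.019),(361,119,.019),(351,203,.019),(277,197,.019),(317,160,.014)]:
  w=g[v-6:v+7,u-6:u+7];wt=np.clip(np.median(w)*.8-w,0,None);yy,xx=np.mgrid[v-6:v+7,u-6:u+7]
  uu,vv=(wt*xx).sum()/wt.sum(),(wt*yy).sum()/wt.sum();X=ray(C,uu,vv,z);P.append(X[:2]);print(round(uu,1),round(vv,1),np.round(X*1e3,1))
P=np.array(P);c=P[:4].mean(0);print(c)
for i,j in((0,1),(3,2),(0,3),(1,2)):
  d=P[j]-P[i];print(np.linalg.norm(d),np.degrees(np.arctan2(d[1],d[0])))
y=np.radians(-6)
pl=[]
for yd,col in((-6,(0,0,255)),(-8,(255,0,0))):
  y=np.radians(yd);pl+=[(box(*c,y,.13,.14,.014,.014)[0],col),(box(*c,y,.054,.064,.014,.014)[0],col)]
overlay(im,C,pl,250,85,390,225,4,'ov2')
```

```text
280.4 112.0 [501.1 363.9  19. ]
360.8 118.9 [607.  347.5  19. ]
350.9 202.5 [588.8 232.4  19. ]
276.9 196.9 [483.2 248.4  19. ]
317.0 159.3 [544.5 297.4  14. ]
[0.54499444 0.29802643]
0.1071461161786026 -8.787714930635229
0.10677663672330286 -8.618905542494302
0.1169008215089079 -98.79093714151159
0.11658683593201692 -98.97275197197767
```

View pics/ov2.png

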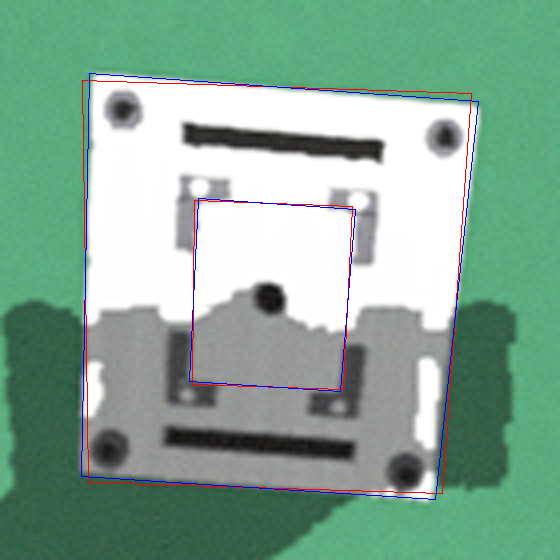

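View pics/side2.png

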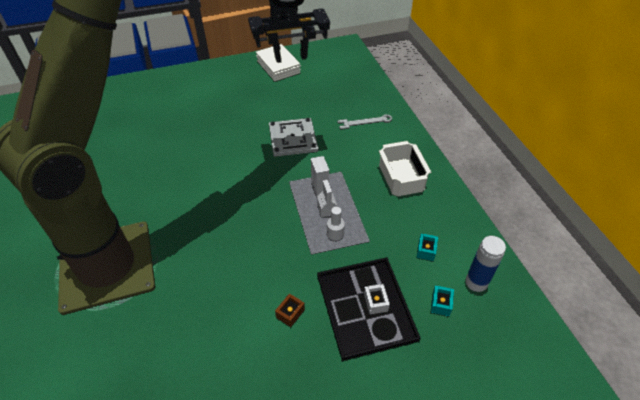

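The fixture is at (0.545, 0.298), yaw −8.8°. All three horns stand upright on the mat in the side view, with bar around (320,175), blade (326,200) and round (336,225). Back to the tray for a close look at the insert and pads.

Call:
play_rows(
  rows=[
    [60, -0.055, 0.002, 0, 0, 0, 0],
    [60, -0.06, 0.003, 0, 0, 0, 0],
    [60, -0.06, 0.003, 0, 0, 0, 0],
    [60, -0.06, 0.003, 0, 0, 0, 0],
    [60, -0.06, 0.003, 0, 0, 0, 0],
    [60, -0.06, 0.003, 0, 0, 0, 0],
    [60, -0.06, 0.003, 0, 0, 0, 0],
    [60, -0.06, 0, 0, 0, 0, 0],
  ],
)

```text
clock: 26.2
tool_pos: [0.535, -0.1933, 0.4442]
eef_rot: [0.731, 0.682, 0.0, 0.0]
contact_force: [-0.0, 0.3, -0.3]
opening: 0.602
finger_force: 0.0
```

Call:
play_rows(
  rows=[
    [60, -0.04, 0, 0.02, 0, 0, 0],
    [60, -0.02, 0, 0.04, 0, 0, 0],
    [60, 0, 0, 0.04, 0, 0, 0],
    [60, 0, 0, 0, 0, 0, 0],
    [60, 0, 0, 0, 0, 0, 0],
    [60, 0, 0, 0, 0, 0, 0],
  ],
)

```text
clock: 26.95
tool_pos: [0.5317, -0.2511, 0.3459]
eef_rot: [0.731, 0.682, 0.001, 0.002]
contact_force: [0.3, -0.0, -0.2]
opening: 0.603
finger_force: 0.0
```

Run:
```python
from h import *
rel();im,C,s=snap('wrist','w3');np.savez('w3.npz',R=C[3],t=C[4])
for d in finder.regions_of('wrist','insert')[:4]:print('ins',round(d['score'],2),top(C,d['mask'],.038),top(C,d['mask'],.022))
for d in finder.regions_of('wrist','tray')[:1]:print('tray',round(d['score'],2),top(C,d['mask'],.018))
for l in('place_round','place_bar','place_blade'):
  for d in finder.regions_of('wrist',l)[:2]:print(l,round(d['score'],2),top(C,d['mask'],.01))
```

```text
t 26.95 a,b,z mm [ 43.3 -12.7 345.9] tool x yaw-90 -3.96 F [ 0.3 -0.  -0.2] op mm 53.0 ff 0.0
ins 0.87 [ 696.4 -314.5   35.6   69.4   85.9] [ 705.3 -322.    37.6   73.2   85.9]
ins 0.86 [ 388.4 -251.1   65.7   43.6   36.9] [ 380.  -255.1   69.4   46.    36.9]
ins 0.71 [ 565.3 -290.2   60.1   45.8   81.8] [ 566.8 -296.4   63.4   48.3   81.8]
ins 0.71 [ 726.  -197.6   57.1   56.4   58. ] [ 736.6 -198.7   60.3   59.5   58. ]
tray 0.85 [ 542.5 -284.7  190.9  172.1   85.5]
place_round 0.74 [ 557.2 -356.8   56.6   60.2   86.1]
place_bar 0.65 [ 566.4 -232.8   61.1   61.5   86. ]
place_blade 0.56 [ 500.1 -290.9   62.    60.5   86. ]
```

View pics/w3.png

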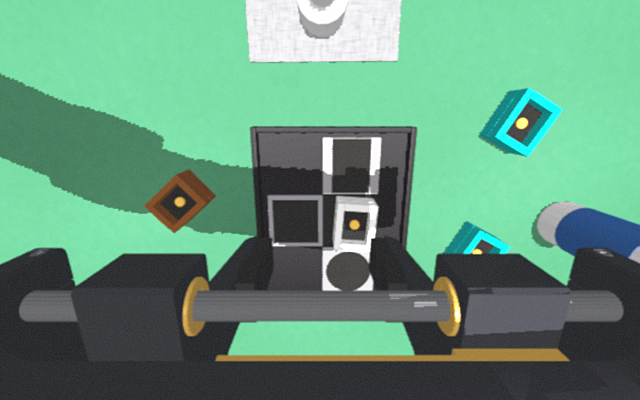

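The real insert is bare aluminium at (354,222) in the tray; its pads are now visible. The brown one is at (180,202), turquoise at (520,122) and (480,245). I'll fit the insert's pose to its mask.

```bash
cat > fit.py <<'E'
from h import *
from scipy.optimize import minimize
def hull(C,ps):
    m=np.zeros((1600,2560),np.uint8);q=cv2.convexHull((4*(proj(C,np.vstack(ps))+.5)).astype(np.int32));cv2.fillConvexPoly(m,q,1);return m>0
def fitbox(C,mask,wx,wy,z0,z1,x0):
    M=cv2.resize(mask.astype(np.uint8),(2560,1600),interpolation=cv2.INTER_NEAREST)>0
    def f(p):
        h=hull(C,box(p[0]/1e3,p[1]/1e3,np.radians(p[2]),wx,wy,z0,z1));return -(h&M).sum()/(h|M).sum()
    r=minimize(f,x0,method='Nelder-Mead',options=dict(initial_simplex=np.array(x0)+[[0,0,0],[6,0,0],[0,6,0],[0,0,6]],xatol=.05,fatol=1e-4))
    return np.round(r.x,1),round(-r.fun,3)
E
python3 - <<'E'
from fit import *
s=status.get_state();C=cam('wrist',s)
im=cams.snapshot('wrist')
for d in finder.regions_of('wrist','insert'):
  c=top(C,d['mask'],.03)
  if abs(c[0]-565)<25:
    x,sc=fitbox(C,d['mask'],.042,.052,.006,.038,[565,-296,-8]);print(d['score'],x,sc)
    k=box(x[0]/1e3,x[1]/1e3,np.radians(x[2]),.042,.052,.006,.038)
    overlay(im,C,[(k[0],(0,0,255)),(k[1],(0,255,0))],300,170,420,280,5,'ov3');break
E
```

```text
0.83 [ 565.8 -294.3   -7.5] 0.925
```

View pics/ov3.png

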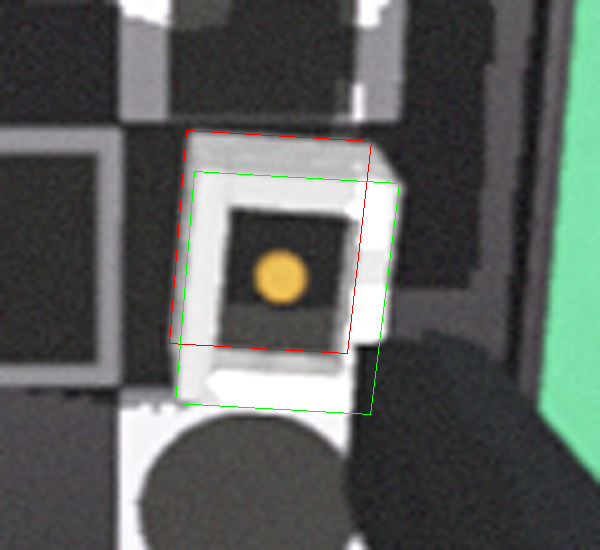

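Call:
play_rows(
  rows=[
    [65, -0.041, 0.037, 0, 0, 0, 0],
    [65, 0, 0, 0.03, 0, 0, 3.5],
    [65, 0, 0, 0.04, 0, 0, 0],
    [65, 0, 0, 0.035, 0, 0, 0],
    [65, 0, 0, 0, 0, 0, 0],
    [65, 0, 0, 0, 0, 0, 0],
  ],
)

```text
clock: 28.1
tool_pos: [0.5655, -0.295, 0.2402]
eef_rot: [0.752, 0.659, 0.0, 0.001]
contact_force: [-0.2, 0.4, 0.4]
opening: 0.649
finger_force: 0.0
```

```bash
python3 -c "from h import *;rel()"
```

```text
t 28.1 a,b,z mm [  1.9  24.1 240.2] tool x yaw-90 -7.51 F [-0.2  0.4  0.4] op mm 57.1 ff 0.0
```

Call:
play_rows(
  rows=[
    [65, 0, 0, 0.03, 0, 0, 0],
    [65, 0, 0, 0.02, 0, 0, 0],
    [65, 0, 0, 0.008, 0, 0, 0],
    [65, 0, 0, 0, 0, 0, 0],
    [0, 0, 0, 0, 0, 0, 0],
    [0, 0, 0, 0, 0, 0, 0],
    [0, 0, 0, 0, 0, 0, 0],
    [0, 0, 0, 0, 0, 0, 0],
  ],
  grip_force=25,
)

```text
clock: 29.1
tool_pos: [0.5654, -0.2949, 0.1819]
eef_rot: [0.752, 0.659, 0.0, 0.001]
contact_force: [-1.0, -0.1, 4.7]
opening: 0.469
finger_force: 25.0
```

```bash
python3 -c "from h import *;rel()"
```

```text
t 29.1 a,b,z mm [  2.   23.9 181.9] tool x yaw-90 -7.5 F [-1.  -0.1  4.7] op mm 41.2 ff 24.9964640988037
```

Call:
play_rows(
  rows=[
    [0, 0, 0, -0.003, 0, 0, 0],
    [0, 0, 0, -0.007, 0, 0, 0],
    [0, 0, 0, -0.03, 0, 0, 0],
    [0, 0, 0, -0.05, 0, 0, 0],
    [0, 0, 0, -0.05, 0, 0, 0],
    [0, 0, 0, 0, 0, 0, 0],
  ],
)

```text
clock: 29.85
tool_pos: [0.5662, -0.2954, 0.3254]
eef_rot: [0.752, 0.659, 0.002, 0.004]
contact_force: [0.6, -0.1, -1.8]
opening: 0.477
finger_force: 25.0
```

```bash
python3 -c "from h import *;rel()"
```

```text
t 29.85 a,b,z mm [  1.5  24.8 325.4] tool x yaw-90 -7.52 F [ 0.6 -0.1 -1.8] op mm 41.9 ff 24.996653348207474
```

Call:
play_rows(
  rows=[
    [0, 0, 0, 0, 0, 0, 1.3],
    [0, 0.03, -0.006, 0, 0, 0, 0],
    [0, 0.05, -0.01, 0, 0, 0, 0],
    [0, 0.06, -0.012, 0, 0, 0, 0],
    [0, 0.06, -0.012, 0, 0, 0, 0],
    [0, 0.06, -0.012, 0, 0, 0, 0],
    [0, 0.06, -0.012, 0, 0, 0, 0],
    [0, 0.06, -0.012, 0, 0, 0, 0],
  ],
)

```text
clock: 30.85
tool_pos: [0.547, 0.0942, 0.3192]
eef_rot: [0.76, 0.65, -0.002, -0.001]
contact_force: [1.1, -0.0, -1.3]
opening: 0.475
finger_force: 25.0
```

Call:
play_rows(
  rows=[
    [0, 0.06, -0.012, 0, 0, 0, 0],
    [0, 0.06, -0.01, 0, 0, 0, 0],
    [0, 0.05, -0.008, 0, 0, 0, 0],
    [0, 0.032, -0.006, 0, 0, 0, 0],
    [0, 0, 0, 0.03, 0, 0, 0],
    [0, 0, 0, 0.03, 0, 0, 0],
    [0, 0, 0, 0, 0, 0, 0],
    [0, 0, 0, 0, 0, 0, 0],
  ],
)

```text
clock: 31.85
tool_pos: [0.5434, 0.2974, 0.2609]
eef_rot: [0.759, 0.651, -0.0, 0.0]
contact_force: [-0.7, -0.4, -2.0]
opening: 0.475
finger_force: 25.0
```

```bash
python3 -c "from h import *;rel()
s=status.get_state();y=np.radians(-8.8);d=1e3*(np.array([.5445,.297])-s['tool_pos'][:2]);print(s['tool_pos'],'need a,b',d@[-np.sin(y),np.cos(y)],d@[np.cos(y),np.sin(y)])"
```

```text
t 31.85 a,b,z mm [591.3 -39.4 260.9] tool x yaw-90 -8.83 F [-0.7 -0.4 -2. ] op mm 41.8 ff 24.99662433285266
[0.54338739 0.29737499 0.26086461] need a,b -0.2003603257328177 1.156883670923667
```

Call:
play_rows(
  rows=[
    [0, 0, 0.001, 0.02, 0, 0, 0],
    [0, 0, 0, 0.025, 0, 0, 0],
    [0, 0, 0, 0.015, 0, 0, 0],
    [0, 0, 0, 0.006, 0, 0, 0],
    [0, 0, 0, 0, 0, 0, 0],
    [0, 0, 0, 0.001, 0, 0, 0],
    [0, 0, 0, 0.001, 0, 0, 0],
    [0, 0, 0, 0, 0, 0, 0],
  ],
)

```text
clock: 32.85
tool_pos: [0.5444, 0.2975, 0.1933]
eef_rot: [0.759, 0.651, 0.0, 0.0]
contact_force: [-0.6, 0.1, -2.0]
opening: 0.476
finger_force: 25.0
```

Call:
play_rows(
  rows=[
    [0, 0, 0, 0.001, 0, 0, 0],
    [0, 0, 0, 0, 0, 0, 0],
  ],
)

```text
clock: 33.1
tool_pos: [0.5443, 0.2974, 0.192]
eef_rot: [0.759, 0.651, 0.0, 0.0]
contact_force: [-0.6, 0.5, -1.2]
opening: 0.477
finger_force: 25.0
```

Call:
play_rows(
  rows=[
    [0, 0, 0, 0.001, 0, 0, 0],
    [0, 0, 0, 0, 0, 0, 0],
  ],
)

```text
clock: 33.35
tool_pos: [0.5443, 0.2974, 0.1909]
eef_rot: [0.759, 0.651, -0.0, 0.0]
contact_force: [0.3, -0.7, -1.0]
opening: 0.475
finger_force: 25.0
```

Call:
play_rows(
  rows=[
    [0, 0, 0, 0.0007, 0, 0, 0],
    [0, 0, 0, 0, 0, 0, 0],
  ],
)

```text
clock: 33.6
tool_pos: [0.5443, 0.2974, 0.1903]
eef_rot: [0.759, 0.651, -0.0, 0.0]
contact_force: [0.0, -0.5, -1.2]
opening: 0.479
finger_force: 25.0
```

Call:
play_rows(
  rows=[
    [0, 0, 0, 0.0007, 0, 0, 0],
    [0, 0, 0, 0, 0, 0, 0],
  ],
)

```text
clock: 33.85
tool_pos: [0.5443, 0.2974, 0.1899]
eef_rot: [0.759, 0.651, 0.0, 0.0]
contact_force: [0.0, -0.2, 1.1]
opening: 0.472
finger_force: 25.0
```

Call:
play_rows(
  rows=[
    [55, 0, 0, 0, 0, 0, 0],
    [65, 0, 0, 0, 0, 0, 0],
    [65, 0, 0, 0, 0, 0, 0],
    [65, 0, 0, -0.02, 0, 0, 0],
    [65, 0, 0, -0.05, 0, 0, 0],
    [65, 0, 0, -0.06, 0, 0, 0],
    [65, 0, 0, -0.06, 0, 0, 0],
    [65, -0.02, 0, -0.05, 0, 0, 0],
  ],
  grip_force=35,
)

```text
clock: 34.85
tool_pos: [0.5408, 0.2789, 0.4338]
eef_rot: [0.758, 0.652, 0.002, -0.0]
contact_force: [-0.1, -0.5, -0.0]
opening: 0.647
finger_force: 0.0
```

Call:
play_rows(
  rows=[
    [65, 0, 0, 0, 0, 0, -4.8],
    [65, 0, 0, 0, 0, 0, 0],
    [65, 0, 0, 0, 0, 0, 0],
  ],
)

```text
clock: 35.22
tool_pos: [0.5409, 0.2777, 0.4296]
eef_rot: [0.732, 0.682, -0.0, -0.0]
contact_force: [0.1, -0.2, -0.5]
opening: 0.649
finger_force: 0.0
```

Run:
```python
from fit import *
rel();im,C,s=snap('wrist','w4')
for d in finder.regions_of('wrist','insert')[:4]:
  c=top(C,d['mask'],.03);print(d['score'],c)
  if abs(c[0]-545)<25 and abs(c[1]-298)<30:
    print(fitbox(C,d['mask'],.042,.052,.014,.046,[545,298,-8.8]))
pl=[(k,(0,0,255)) for k in box(.5447,.2977,np.radians(-8.8),.042,.052,.014,.046)]
overlay(im,C,pl,240,70,400,200,5,'ov4')
```

```text
t 35.23 a,b,z mm [571.5 -40.5 429.6] tool x yaw-90 -4.05 F [ 0.1 -0.2 -0.5] op mm 57.1 ff 0.0
0.68 [544.1 296.3  56.2  43.6  81. ]
(array([543.9, 297.5,  -8.7]), np.float64(0.96))
```

View pics/ov4.png

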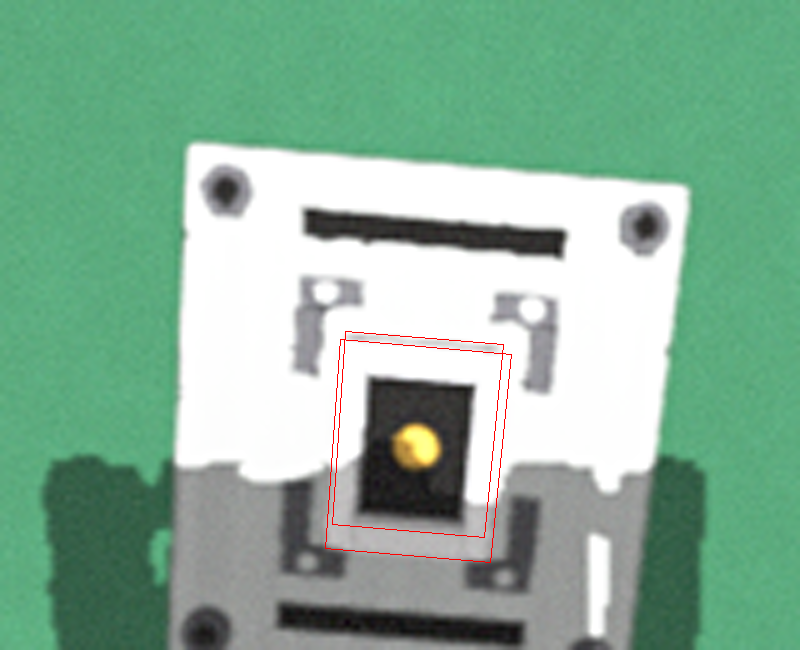

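The insert sits within 1 mm of the fixture's centre. Next the horns go back, round first.

Call:
play_rows(
  rows=[
    [65, -0.05, 0.004, 0, 0, 0, 0],
    [65, -0.055, 0.004, 0, 0, 0, 0],
    [65, -0.055, 0.004, 0, 0, 0, 0],
    [65, -0.055, 0.004, 0.02, 0, 0, 0],
    [65, -0.055, 0.004, 0.02, 0, 0, 0],
    [65, -0.05, 0.005, 0.02, 0, 0, 0],
    [65, -0.038, 0.004, 0.02, 0, 0, 0],
    [65, 0, 0, 0.02, 0, 0, 0],
  ],
)

```text
clock: 36.33
tool_pos: [0.5449, -0.0858, 0.3285]
eef_rot: [0.734, 0.679, -0.001, 0.001]
contact_force: [-0.1, 0.9, 0.6]
opening: 0.65
finger_force: 0.0
```

Call:
play_rows(
  rows=[
    [65, 0, 0, 0.02, 0, 0, 0],
    [65, 0, 0, 0.02, 0, 0, 0],
    [65, 0, 0, 0, 0, 0, 0],
    [65, 0, 0, 0, 0, 0, 0],
  ],
)

```text
clock: 36.83
tool_pos: [0.5455, -0.0815, 0.2899]
eef_rot: [0.731, 0.682, 0.0, 0.0]
contact_force: [0.1, -0.2, -0.6]
opening: 0.651
finger_force: 0.0
```

```bash
python3 -c "from h import *;rel()"
```

```text
t 36.83 a,b,z mm [213.5 -10.8 289.9] tool x yaw-90 -4.0 F [ 0.1 -0.2 -0.6] op mm 57.3 ff 0.0
```

Call:
play_rows(
  rows=[
    [65, -0.0004, -0.0004, 0.03, 0, 0, 0],
    [65, 0, 0, 0.025, 0, 0, 0],
    [65, 0, 0, 0.01, 0, 0, 0],
    [65, 0, 0, 0, 0, 0, 0],
    [30, 0, 0, 0, 0, 0, 0],
    [30, 0, 0, 0, 0, 0, 0],
    [0, 0, 0, 0, 0, 0, 0],
    [0, 0, 0, 0, 0, 0, 0],
  ],
)

```text
clock: 37.83
tool_pos: [0.5451, -0.0819, 0.225]
eef_rot: [0.731, 0.682, 0.0, 0.0]
contact_force: [0.7, -0.6, 1.7]
opening: 0.263
finger_force: 35.0
```

Call:
play_rows(
  rows=[
    [0, 0, 0, 0, 0, 0, 0],
    [0, 0, 0, 0, 0, 0, 0],
  ],
)

```text
clock: 38.08
tool_pos: [0.5451, -0.0819, 0.2249]
eef_rot: [0.731, 0.682, 0.0, 0.0]
contact_force: [0.7, -0.5, 3.9]
opening: 0.266
finger_force: 35.0
```

```bash
python3 -c "from h import *;rel()"
```

```text
t 38.08 a,b,z mm [213.  -11.2 224.9] tool x yaw-90 -4.0 F [ 0.7 -0.5  3.9] op mm 23.4 ff 34.99411992874229
```

Call:
play_rows(
  rows=[
    [0, 0, 0, -0.003, 0, 0, 0],
    [0, 0, 0, -0.007, 0, 0, 0],
    [0, 0, 0, -0.02, 0, 0, 0],
    [0, 0, 0, -0.025, 0, 0, 0],
    [0, 0, 0, 0, 0, 0, 0],
    [0, 0, 0, 0, 0, 0, 0],
  ],
)

```text
clock: 38.83
tool_pos: [0.5444, -0.0818, 0.279]
eef_rot: [0.731, 0.682, -0.0, -0.0]
contact_force: [0.4, -0.9, -1.8]
opening: 0.259
finger_force: 35.0
```

```bash
python3 -c "from h import *;rel()"
```

```text
t 38.83 a,b,z mm [213.1 -11.9 279. ] tool x yaw-90 -3.99 F [ 0.4 -0.9 -1.8] op mm 22.8 ff 34.98140484618489
```

Call:
play_rows(
  rows=[
    [0, -0.025, 0.003, 0, 0, 0, 0],
    [0, -0.045, 0.005, 0, 0, 0, 0],
    [0, -0.05, 0.006, 0, 0, 0, 0],
    [0, -0.05, 0.006, 0, 0, 0, 0],
    [0, -0.05, 0.005, 0, 0, 0, 0],
    [0, -0.035, 0.004, 0, 0, 0, 0],
    [0, -0.022, 0.0025, 0, 0, 0, 0],
    [0, 0, 0, 0, 0, 0, 0],
  ],
)

```text
clock: 39.83
tool_pos: [0.5556, -0.3624, 0.2779]
eef_rot: [0.733, 0.681, -0.001, -0.001]
contact_force: [-0.5, 0.5, -2.2]
opening: 0.264
finger_force: 35.0
```

Call:
play_rows(
  rows=[
    [0, 0, 0, 0, 0, 0, 0],
    [0, 0, 0, 0.015, 0, 0, 0],
    [0, 0, 0, 0.015, 0, 0, 0],
    [0, 0, 0, 0.008, 0, 0, 0],
    [0, 0, 0, 0.003, 0, 0, 0],
    [0, 0, 0, 0, 0, 0, 0],
    [0, 0, 0, 0, 0, 0, 0],
  ],
)

```text
clock: 40.7
tool_pos: [0.5571, -0.3606, 0.2391]
eef_rot: [0.731, 0.682, 0.0, 0.001]
contact_force: [0.3, -0.2, -2.9]
opening: 0.269
finger_force: 35.0
```

```bash
python3 -c "from h import *;rel()"
```

```text
t 40.7 a,b,z mm [-64.1  20.2 239.1] tool x yaw-90 -4.01 F [ 0.3 -0.2 -2.9] op mm 23.7 ff 34.98170549457427
```

Call:
play_rows(
  rows=[
    [0, 0, 0, 0.003, 0, 0, 0],
    [0, 0, 0, 0.002, 0, 0, 0],
    [0, 0, 0, 0.001, 0, 0, 0],
    [0, 0, 0, 0, 0, 0, 0],
  ],
)

```text
clock: 41.2
tool_pos: [0.5569, -0.3604, 0.2325]
eef_rot: [0.731, 0.682, 0.0, -0.0]
contact_force: [0.3, 0.5, -3.5]
opening: 0.265
finger_force: 35.0
```

Call:
play_rows(
  rows=[
    [0, 0, 0, 0.0008, 0, 0, 0],
    [0, 0, 0, 0, 0, 0, 0],
  ],
)

```text
clock: 41.45
tool_pos: [0.557, -0.3605, 0.2321]
eef_rot: [0.731, 0.682, 0.0, 0.0]
contact_force: [0.4, -0.3, -0.8]
opening: 0.267
finger_force: 35.0
```

Call:
play_rows(
  rows=[
    [0, 0, 0, 0.0006, 0, 0, 0],
    [0, 0, 0, 0, 0, 0, 0],
  ],
)

```text
clock: 41.7
tool_pos: [0.5571, -0.3604, 0.2319]
eef_rot: [0.731, 0.682, 0.0, 0.0]
contact_force: [-1.1, 1.1, 5.1]
opening: 0.265
finger_force: 35.0
```

Call:
play_rows(
  rows=[
    [0, 0, 0, -0.0005, 0, 0, 0],
    [35, 0, 0, 0, 0, 0, 0],
    [60, 0, 0, 0, 0, 0, 0],
    [60, 0, 0, 0, 0, 0, 0],
    [60, 0, 0, -0.02, 0, 0, 0],
    [60, 0, 0, -0.035, 0, 0, 0],
    [60, 0, 0, -0.04, 0, 0, 0],
  ],
)

```text
clock: 42.58
tool_pos: [0.5568, -0.3604, 0.3287]
eef_rot: [0.731, 0.682, 0.0, 0.0]
contact_force: [1.2, -0.2, 0.3]
opening: 0.604
finger_force: 0.0
```

Call:
play_rows(
  rows=[
    [60, 0.055, -0.005, 0, 0, 0, 0],
    [60, 0.058, -0.005, 0, 0, 0, 0],
    [60, 0.058, -0.005, 0, 0, 0, 0],
    [60, 0.058, -0.005, 0, 0, 0, 0],
    [60, 0.058, -0.005, 0, 0, 0, 0],
    [60, 0.045, -0.004, 0, 0, 0, 0],
    [60, 0.025, -0.002, 0, 0, 0, 0],
    [60, 0, 0, 0, 0, 0, 0],
  ],
)

```text
clock: 43.58
tool_pos: [0.5511, 0.0003, 0.3279]
eef_rot: [0.73, 0.684, 0.001, 0.0]
contact_force: [-1.1, -0.2, 0.3]
opening: 0.597
finger_force: 0.0
```

Call:
play_rows(
  rows=[
    [50, 0, 0, 0.03, 0, 0, 0],
    [50, 0, 0, 0.01, 0, 0, 0],
    [50, 0, 0, 0, 0, 0, 0],
    [50, 0, 0, 0, 0, 0, 0],
  ],
)

```text
clock: 44.08
tool_pos: [0.5512, -0.0028, 0.2875]
eef_rot: [0.732, 0.682, 0.0, 0.001]
contact_force: [0.4, -0.6, 0.1]
opening: 0.5
finger_force: 0.0
```

```bash
python3 -c "from h import *;rel()"
```

```text
t 44.08 a,b,z mm [292.4 -10.6 287.5] tool x yaw-90 -4.06 F [ 0.4 -0.6  0.1] op mm 44.0 ff 0.0
```

Call:
play_rows(
  rows=[
    [50, 0, 0, 0.03, 0, 0, 0],
    [50, 0, 0, 0.024, 0, 0, 0],
    [50, 0, 0, 0.009, 0, 0, 0],
    [50, 0, 0, 0, 0, 0, 0],
    [25, 0, 0, 0, 0, 0, 0],
    [20, 0, 0, 0, 0, 0, 0],
    [0, 0, 0, 0, 0, 0, 0],
    [0, 0, 0, 0, 0, 0, 0],
  ],
)

```text
clock: 45.08
tool_pos: [0.5509, -0.0021, 0.224]
eef_rot: [0.731, 0.682, 0.0, 0.0]
contact_force: [-1.0, 0.4, 2.4]
opening: 0.135
finger_force: 35.0
```

Call:
play_rows(
  rows=[
    [0, 0, 0, 0, 0, 0, 0],
    [0, 0, 0, 0, 0, 0, 0],
  ],
)

```text
clock: 45.32
tool_pos: [0.5509, -0.0021, 0.224]
eef_rot: [0.731, 0.682, 0.0, 0.0]
contact_force: [-0.2, 0.8, 4.8]
opening: 0.132
finger_force: 35.0
```

```bash
python3 -c "from h import *;rel()"
```

```text
t 45.33 a,b,z mm [293. -11. 224.] tool x yaw-90 -4.0 F [-0.2  0.8  4.8] op mm 11.6 ff 34.99060045927763
```

Call:
play_rows(
  rows=[
    [0, 0, 0, -0.003, 0, 0, 0],
    [0, 0, 0, -0.007, 0, 0, 0],
    [0, 0, 0, -0.02, 0, 0, 0],
    [0, 0, 0, -0.025, 0, 0, 0],
    [0, 0, 0, 0, 0, 0, 0],
    [0, 0, 0, 0, 0, 0, 0],
  ],
)

```text
clock: 46.08
tool_pos: [0.5505, -0.0021, 0.2782]
eef_rot: [0.731, 0.682, -0.0, -0.0]
contact_force: [-2.4, 0.0, -2.1]
opening: 0.135
finger_force: 35.0
```

```bash
python3 -c "from h import *;rel()"
```

```text
t 46.08 a,b,z mm [293.  -11.3 278.2] tool x yaw-90 -3.99 F [-2.4  0.  -2.1] op mm 11.8 ff 34.986730576492846
```

Carry the blade to (0, −41.7); expected contact at z ≈ 231.

Call:
play_rows(
  rows=[
    [0, -0.025, -0.003, 0, 0, 0, 0],
    [0, -0.045, -0.005, 0, 0, 0, 0],
    [0, -0.055, -0.006, 0, 0, 0, 0],
    [0, -0.055, -0.006, 0, 0, 0, 0],
    [0, -0.055, -0.005, 0, 0, 0, 0],
    [0, -0.035, -0.004, 0, 0, 0, 0],
    [0, -0.023, -0.0015, 0, 0, 0, 0],
    [0, 0, 0, 0, 0, 0, 0],
  ],
)

```text
clock: 47.08
tool_pos: [0.4988, -0.2943, 0.2775]
eef_rot: [0.733, 0.68, -0.001, -0.001]
contact_force: [-1.0, 0.9, -2.4]
opening: 0.131
finger_force: 35.0
```

Call:
play_rows(
  rows=[
    [0, 0, 0, 0, 0, 0, 0],
    [0, 0, 0, 0.015, 0, 0, 0],
    [0, 0, 0, 0.015, 0, 0, 0],
    [0, 0, 0, 0.008, 0, 0, 0],
    [0, 0, 0, 0.003, 0, 0, 0],
    [0, 0, 0, 0, 0, 0, 0],
    [0, 0, 0, 0, 0, 0, 0],
  ],
)

```text
clock: 47.95
tool_pos: [0.5002, -0.2924, 0.2381]
eef_rot: [0.731, 0.682, 0.0, 0.0]
contact_force: [-0.3, -0.1, -2.0]
opening: 0.134
finger_force: 35.0
```

```bash
python3 -c "from h import *;rel()"
```

```text
t 47.95 a,b,z mm [-1.000e-01 -4.130e+01  2.381e+02] tool x yaw-90 -4.01 F [-0.3 -0.1 -2. ] op mm 11.8 ff 34.986787559464574
```

Call:
play_rows(
  rows=[
    [0, 0, -0.0003, 0.003, 0, 0, 0],
    [0, 0, 0, 0.002, 0, 0, 0],
    [0, 0, 0, 0.001, 0, 0, 0],
    [0, 0, 0, 0, 0, 0, 0],
  ],
)

```text
clock: 48.45
tool_pos: [0.4997, -0.2922, 0.2316]
eef_rot: [0.731, 0.682, 0.0, -0.0]
contact_force: [-0.4, 0.5, -2.1]
opening: 0.126
finger_force: 35.0
```

Call:
play_rows(
  rows=[
    [0, 0, 0, 0.0008, 0, 0, 0],
    [0, 0, 0, 0, 0, 0, 0],
  ],
)

```text
clock: 48.7
tool_pos: [0.4998, -0.2923, 0.2311]
eef_rot: [0.731, 0.682, 0.0, 0.0]
contact_force: [-0.2, 1.3, 0.1]
opening: 0.133
finger_force: 35.0
```

Call:
play_rows(
  rows=[
    [0, 0, 0, 0.0006, 0, 0, 0],
    [0, 0, 0, 0, 0, 0, 0],
  ],
)

```text
clock: 48.95
tool_pos: [0.4997, -0.2923, 0.231]
eef_rot: [0.731, 0.682, 0.0, 0.0]
contact_force: [-1.8, 0.9, 4.4]
opening: 0.134
finger_force: 35.0
```

Call:
play_rows(
  rows=[
    [0, 0, 0, -0.0005, 0, 0, 0],
    [20, 0, 0, 0, 0, 0, 0],
    [40, 0, 0, 0, 0, 0, 0],
    [60, 0, 0, 0, 0, 0, 0],
    [60, 0, 0, -0.02, 0, 0, 0],
    [65, 0, 0, -0.035, 0, 0, 0],
    [70, 0, 0, -0.04, 0, 0, 0],
  ],
)

```text
clock: 49.82
tool_pos: [0.4995, -0.2921, 0.3263]
eef_rot: [0.731, 0.682, -0.0, -0.001]
contact_force: [0.8, -0.3, -0.6]
opening: 0.699
finger_force: 0.0
```

Call:
play_rows(
  rows=[
    [70, 0.055, 0.004, 0, 0, 0, 0],
    [70, 0.06, 0.005, 0, 0, 0, 0],
    [70, 0.06, 0.005, 0, 0, 0, 0],
    [70, 0.06, 0.005, 0, 0, 0, 0],
    [70, 0.06, 0.005, 0, 0, 0, 0],
    [70, 0.05, 0.004, 0, 0, 0, 0],
    [70, 0.0284, 0.002, 0, 0, 0, 0],
    [70, 0, 0, 0, 0, 0, 0],
  ],
)

```text
clock: 50.82
tool_pos: [0.5557, 0.0812, 0.3258]
eef_rot: [0.73, 0.684, 0.001, -0.0]
contact_force: [0.1, -0.1, 0.2]
opening: 0.7
finger_force: 0.0
```

Call:
play_rows(
  rows=[
    [70, 0, 0, 0.03, 0, 0, 0],
    [70, 0, 0, 0.01, 0, 0, 0],
    [70, 0, 0, 0, 0, 0, 0],
    [70, 0, 0, 0, 0, 0, 0],
  ],
)

```text
clock: 51.32
tool_pos: [0.556, 0.0776, 0.2865]
eef_rot: [0.732, 0.682, 0.0, 0.0]
contact_force: [-0.2, -0.2, 0.7]
opening: 0.702
finger_force: 0.0
```

```bash
python3 -c "from h import *;rel()"
```

```text
t 51.33 a,b,z mm [372.9 -11.4 286.5] tool x yaw-90 -4.05 F [-0.2 -0.2  0.7] op mm 61.8 ff 0.0
```

Down 0.063 to 223.5, then grip the bar.

Call:
play_rows(
  rows=[
    [70, 0, 0, 0.03, 0, 0, 0],
    [70, 0, 0, 0.024, 0, 0, 0],
    [70, 0, 0, 0.0085, 0, 0, 0],
    [70, 0, 0, 0, 0, 0, 0],
    [45, 0, 0, 0, 0, 0, 0],
    [40, 0, 0, 0, 0, 0, 0],
    [0, 0, 0, 0, 0, 0, 0],
    [0, 0, 0, 0, 0, 0, 0],
  ],
)

```text
clock: 52.32
tool_pos: [0.5561, 0.0782, 0.2239]
eef_rot: [0.731, 0.682, 0.001, 0.0]
contact_force: [1.4, 0.3, 3.6]
opening: 0.383
finger_force: 34.7
```

Call:
play_rows(
  rows=[
    [0, 0, 0, 0, 0, 0, 0],
    [0, 0, 0, 0, 0, 0, 0],
  ],
)

```text
clock: 52.58
tool_pos: [0.5562, 0.0782, 0.2239]
eef_rot: [0.731, 0.682, 0.001, 0.0]
contact_force: [1.5, -0.8, 5.8]
opening: 0.386
finger_force: 34.7
```

```bash
python3 -c "from h import *;rel()"
```

```text
t 52.58 a,b,z mm [373.5 -11.3 223.9] tool x yaw-90 -4.01 F [ 1.5 -0.8  5.8] op mm 33.9 ff 34.679226712323725
```

Call:
play_rows(
  rows=[
    [0, 0, 0, -0.003, 0, 0, 0],
    [0, 0, 0, -0.007, 0, 0, 0],
    [0, 0, 0, -0.02, 0, 0, 0],
    [0, 0, 0, -0.025, 0, 0, 0],
    [0, 0, 0, 0, 0, 0, 0],
    [0, 0, 0, 0, 0, 0, 0],
  ],
)

```text
clock: 53.32
tool_pos: [0.5552, 0.0781, 0.2776]
eef_rot: [0.731, 0.682, -0.001, -0.0]
contact_force: [-0.4, -0.9, -5.4]
opening: 0.382
finger_force: 34.7
```

```bash
python3 -c "from h import *;rel()"
```

```text
t 53.33 a,b,z mm [373.4 -12.3 277.6] tool x yaw-90 -3.99 F [-0.4 -0.9 -5.4] op mm 33.6 ff 34.709396827965975
```

Call:
play_rows(
  rows=[
    [0, -0.025, 0.003, 0, 0, 0, 0],
    [0, -0.045, 0.004, 0, 0, 0, 0],
    [0, -0.055, 0.006, 0, 0, 0, 0],
    [0, -0.055, 0.006, 0, 0, 0, 0],
    [0, -0.055, 0.006, 0, 0, 0, 0],
    [0, -0.045, 0.004, 0, 0, 0, 0],
    [0, -0.0293, 0.0022, 0, 0, 0, 0],
    [0, 0, 0, 0, 0, 0, 0],
  ],
)

```text
clock: 54.32
tool_pos: [0.5637, -0.2363, 0.2768]
eef_rot: [0.733, 0.68, -0.002, -0.0]
contact_force: [-0.0, -0.2, -4.9]
opening: 0.381
finger_force: 34.7
```

Call:
play_rows(
  rows=[
    [0, 0, 0, 0, 0, 0, 0],
    [0, 0, 0, 0.015, 0, 0, 0],
    [0, 0, 0, 0.015, 0, 0, 0],
    [0, 0, 0, 0.008, 0, 0, 0],
    [0, 0, 0, 0.003, 0, 0, 0],
    [0, 0, 0, 0, 0, 0, 0],
    [0, 0, 0, 0, 0, 0, 0],
  ],
)

```text
clock: 55.2
tool_pos: [0.5655, -0.2327, 0.2378]
eef_rot: [0.731, 0.682, 0.0, 0.0]
contact_force: [-0.4, -0.0, -3.8]
opening: 0.382
finger_force: 34.7
```

```bash
python3 -c "from h import *;rel()"
```

```text
t 55.2 a,b,z mm [ 64.   19.6 237.8] tool x yaw-90 -4.0 F [-0.4 -0.  -3.8] op mm 33.6 ff 34.70950369723141
```

Call:
play_rows(
  rows=[
    [0, 0, 0, 0.003, 0, 0, 0],
    [0, 0, 0, 0.002, 0, 0, 0],
    [0, 0, 0, 0.001, 0, 0, 0],
    [0, 0, 0, 0, 0, 0, 0],
  ],
)

```text
clock: 55.7
tool_pos: [0.5652, -0.2326, 0.2312]
eef_rot: [0.731, 0.682, -0.0, -0.0]
contact_force: [0.1, 0.1, -4.9]
opening: 0.383
finger_force: 34.7
```

Call:
play_rows(
  rows=[
    [0, 0, 0, 0.0008, 0, 0, 0],
    [0, 0, 0, 0, 0, 0, 0],
  ],
)

```text
clock: 55.95
tool_pos: [0.5653, -0.2326, 0.2309]
eef_rot: [0.731, 0.682, 0.0, 0.0]
contact_force: [0.1, -0.1, -0.7]
opening: 0.384
finger_force: 34.7
```

Call:
play_rows(
  rows=[
    [0, 0, 0, 0.0006, 0, 0, 0],
    [0, 0, 0, 0, 0, 0, 0],
  ],
)

```text
clock: 56.2
tool_pos: [0.5653, -0.2326, 0.2309]
eef_rot: [0.731, 0.682, 0.0, 0.0]
contact_force: [-1.6, 0.4, 5.7]
opening: 0.384
finger_force: 34.7
```

Contact. I release, rise and move to the first viewing pose for a final check.

Call:
play_rows(
  rows=[
    [0, 0, 0, -0.0005, 0, 0, 0],
    [45, 0, 0, 0, 0, 0, 0],
    [60, 0, 0, 0, 0, 0, 0],
    [70, 0, 0, 0, 0, 0, 0],
    [70, 0, 0, -0.02, 0, 0, 0],
    [70, 0, 0, -0.045, 0, 0, 0],
    [70, 0, 0, -0.05, 0, 0, 0],
    [70, 0, 0, -0.05, 0, 0, 0],
  ],
)

```text
clock: 57.2
tool_pos: [0.565, -0.2325, 0.3985]
eef_rot: [0.731, 0.682, 0.0, 0.001]
contact_force: [0.3, -0.2, -0.2]
opening: 0.708
finger_force: 0.0
```

Call:
play_rows(
  rows=[
    [100, -0.02, -0.034, -0.05, 0, 0, 0],
    [100, 0, 0, 0, 0, 0, 0],
    [100, 0, 0, 0, 0, 0, 0],
    [100, 0, 0, 0, 0, 0, 0],
  ],
)

```text
clock: 57.7
tool_pos: [0.5308, -0.2489, 0.4434]
eef_rot: [0.731, 0.683, -0.0, -0.001]
contact_force: [-0.2, 0.7, 0.1]
opening: 0.998
finger_force: 0.0
```

Run:
```python
from h import *
rel();im,C,s=snap('wrist')
y=np.radians(-4);c=np.array([.5414,-.2952]);ex=np.array([np.cos(y),np.sin(y)]);ey=np.array([-ex[1],ex[0]])
B=c-.042*ex;Ba=c+.02*ex+.064*ey;Rd=c+.02*ex-.064*ey;pl=[]
for q in(B,Ba,Rd):pl+=[(box(*q,y,.062,.062,.01,.01)[0],(0,255,255))]
pl+=[(k,(0,0,255)) for k in box(*B,y,.042,.042,.01,.046)]+[(box(*B,y,.012,.042,.102,.102)[0],(0,0,255))]
pl+=[(k,(0,200,0)) for k in box(*Ba,y,.034,.054,.01,.102)]
pl+=[(circ(*Rd,.044,z),(255,0,255)) for z in(.01,.052)]+[(circ(*Rd,.024,.102),(255,0,255))]
a=int(proj(C,[*c,.01])[0,0]);b=int(proj(C,[*c,.01])[0,1])
overlay(im,C,pl,a-80,b-85,a+80,b+85,3.5,'ov5')
side=cams.snapshot('side');cv2.imwrite('pics/side3.png',cv2.resize(side[100:380,250:450,::-1],None,fx=2,fy=2))
```

```text
t 57.7 a,b,z mm [ 45.4 -13.8 443.4] tool x yaw-90 -3.92 F [-0.2  0.7  0.1] op mm 87.8 ff 0.0
```

View pics/ov5.png

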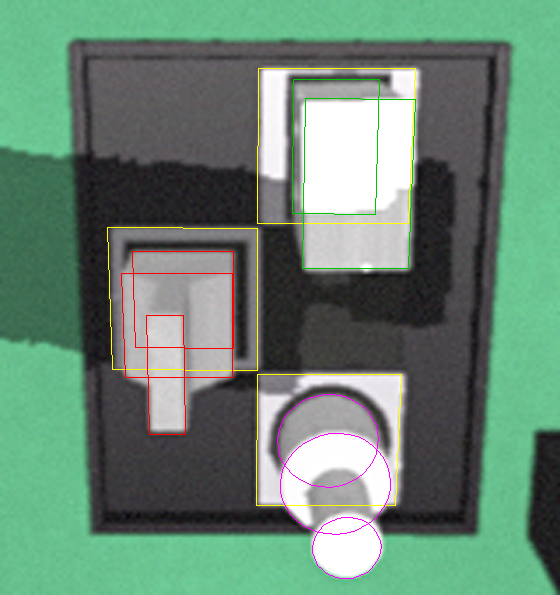

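View pics/side3.png

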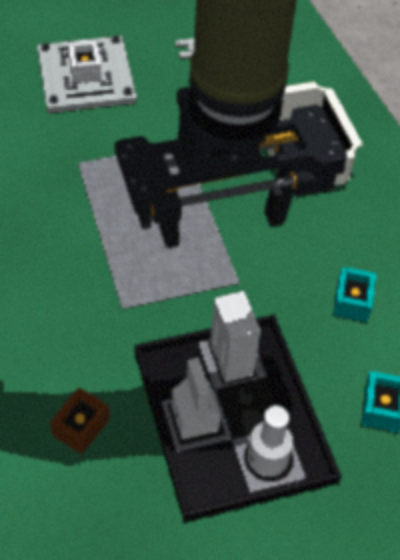

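The overlay matches all three horns on their pads, upright and aligned: blade tip at (167,375), bar top at (357,185), round top at (346,548). In the side view the insert sits on the plate and the gripper is clear.

```bash
python3 -c "from plant import r;print(r.finish_job())"
```

```text
the job is handed in; nothing more can be done
None
```

The job is handed in, with no verdict returned: the insert is in the middle of the fixture plate, about 1 mm off centre, and all three horns are back upright and aligned on their own pads in the final pictures, after about 58 s of the 144 s.

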